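# Make up two desk kits in the records office

### The arm

A 6-joint arm with a two-finger parallel gripper is mounted at the origin on the work surface. World frame = base frame: x ahead of the robot, y to its left, z up, the work surface at z = 0. Lengths are in mm, angles in rad, forces in N, time in s.
With the tool pointing down it reaches from about 350 to 775 mm from the base axis. Payload 7.3 kg.
Tool frame: the origin (TCP) lies on the centre line of the jaws, within the pads' length; the fingertips stand 14 mm ahead of it and the grasp point (between the pads) lies 5 mm behind it (arm.tips_ahead is the distance from the TCP to the fingertips, in mm); z points along the fingers, y is the direction in which the jaws open and shut (so a half turn about z gives the same grasp; the last joint's range is limited). The gripper opens to 92 mm and grips with 3 to 60 N. Pads are 19 mm wide; open, the fingers measure 130 mm over their backs; the gripper's body (75 mm by 190 mm) begins 47 mm behind the grasp point.
Start: joints at [1.161, 0.342, 1.524, -0, 1.275, -0.146], TCP at [136.879, 506.863, 217.841] pointing down, gripper open.
Joint ranges: [-2.53, 2.53], [-0.77, 2.02], [0.04, 2.7], [-1, 4.14], [0.28, 2.66], [-3.11, 3.11]. Speed limits (rad/s): [2.57, 2.57, 3.14, 3.14, 3.14, 3.14].

### API

Orientations are given as a unit quaternion [w, x, y, z].
In Python, from plant import arm gives the robot as it stands. The module is installed in compiled form; this text tells all that it offers.
- The arm moves only by the tool servo_tool, never from a script. Its argument "plan" is a list of rows, each a list of 3 entries, a list of its own where there are three numbers: the shift along the tool's x, y, z in mm, then the turn, a rotation vector about the tool's x, y, z in degrees, then the opening, from 0 (shut) to 1 (fully open). In form: [[[tx, ty, tz], [wx, wy, wz], grip], ...]. A call has 1 to 8 rows; each row is the pose to reach, as a shift and turn from the pose commanded when the call began, along the tool's axes at that moment; what a row does not reach only later rows make up. A row lasts 1/10 s, in which the tool goes at most 50 mm and 8.59 degrees, less where a joint would pass 70% of its speed; a pose out of reach is approached as far as the arm can. A call with a gripper value outside its range is refused whole. The fingers move at their own pace and stop on an object; "grip_force" is the grip in N (left out, the last holds). Time passes only in rows, so rows that repeat a pose let the fingers close. It gives the time, the measured TCP pose, the force and the opening at its end, in the units of the state.
- arm.get_obs(): the state, without advancing time (a new reading comes with each control period).
- arm.read_camera(name): name is "scene" or "side" or "wrist"; returns a dict with "color" (480x640x3 uint8, red, green, blue), "depth" (480x640 float32, mm along the optical axis (not along the pixel's ray), 0 where there is no reading), "vfov" (degrees; the focal length in pixels is half the picture's height over the tangent of half this angle, whatever the lens; pixels are square), "cx", "cy" (the principal point, pixels), "rvec" (rotation vector, rad) and "tvec" (3), from world to camera coordinates, as OpenCV has them; the wrist camera has in their place "T_tool_cam" (4x4, takes a point from camera to tool coordinates, whose origin is the TCP and whose axes are the flange's). Camera axes: x right, y down, z forward; pixel columns grow to the right and rows downward; lengths in mm; the calibration is good to about 2 mm. A picture is of the moment at which its call begins: read the wrist's pose just before it.
- arm.hand_in(): hands the job in, once; it reports no verdict.
The state is a dict: "t": time; "joints": joint angles; "joint_velocities": joint speeds; "tau": joint torques, N m; "tcp_pos": TCP position; "eef_rot": TCP orientation; "force": force on the tool from outside, world axes, zero at the start; "wrist_torque": the same for the moment, N m; "grip_width": opening from 0.0 (shut) to 1.0 (fully open).
Only numpy, scipy, OpenCV 4.12 (cv2) and the standard library are available. Lean on these libraries where they do the work, as an engineer would, in place of code of your own. Each camera call takes 0.05 s, during which the arm holds its last target.

### The job

Make up the two desk kits, each thing right way up and flat on the floor of its own bay: in the two-bay tray, the ink-pad case in the larger bay and the round stamp in the smaller; in the three-bay tray, the stapler in the full-length bay, the oblong stamp in the longer of the other two bays and the glue pot in the short one. Leave the mug and the hole punch where they are.

Things in the scene. Friction and masses are not known exactly. Their poses are not given: they have to be found in the camera images.
- ink_pad_mid (a point): Steel ink-pad case, a flat closed oblong box 84 x 56 x 28 mm lying flat. The point is its centre, 14 mm above its underside; x along its 84 mm, y along its 56 mm, z up. Loose, 90 to 160 g.
- round_stamp_mid (a point): Round wooden hand stamp standing on its foot, 78 mm tall: round foot 42 mm across, 18 mm high (black rubber below), then an upright round handle on the same axis, 22 mm across at its waist (34 mm up) and 27 mm across from 56 to 70 mm up. The point is half-way up, 39 mm above its underside, on its axis; z up. Loose, 65 to 120 g.
- oblong_stamp_mid (a point): Oblong wooden hand stamp standing on its foot, 60 mm tall: foot 72 x 30 mm, 18 mm high (black rubber below), above it a bar handle 60 mm long, 18 mm thick, from 18 to 60 mm up, centred on the foot. The point is half-way up, 30 mm above its underside; x along its length, y across (18 mm at the bar), z up. Loose, 75 to 130 g.
- stapler_mid (a point): Grey desk stapler standing on its base, closed (does not open), 125 mm long, 34 mm wide (black base plate 8 mm thick), 50 mm tall; upper grey body 28 mm wide, 118 mm long, from 28 to 50 mm up, over a 22 mm wide steel magazine. The point is its centre, 25 mm above its underside; x along its length, y across, z up. Loose, 150 to 260 g.
- glue_pot_mid (a point): Squat closed glue pot, white with a black lid, standing upright: a plain cylinder 42 mm across (lid 41 mm) and 48 mm tall. The point is its centre, 24 mm above its underside; z up. Loose, 65 to 120 g.
- two_bay_tray: Low black-walled, grey-floored tray fixed on the table, 175 x 82 mm, floor 3 mm thick; walls and dividers 3 mm thick, tops 11 mm above the table. Origin: centre of its underside; x along its length, z up. Bays (x by y): larger, 104 x 76 mm, centred at x -32.5, y 0 mm, for the ink-pad case; smaller, 62 x 76 mm, at x +53.5, y 0, for the round stamp.
- three_bay_tray: Low black-walled, grey-floored tray fixed on the table, 161 x 125 mm, floor 3 mm thick; walls and dividers 3 mm thick, tops 11 mm above the table. Origin: centre of its underside; x along its length, z up. Bays (x by y): full-length, 155 x 56 mm, centred at x 0, y +31.5 mm (stapler); longer, 92 x 60, at x +31.5, y -29.5 (oblong stamp); short, 60 x 60, at x -47.5, y -29.5 (glue pot).
- mug: Bystander: white mug, 80 mm across, 92 mm tall, loose. Origin: centre of its underside.
- punch: Bystander: two-hole paper punch of steel and black plastic, 85 x 105 mm, 50 mm tall, loose. Origin: centre of its underside.
There are look-alikes about, which are no part of the job. Leave any green look-alike of the part that bears ink_pad_mid alone.

How it is judged:
By the outcome, as a careful person would: the job done as asked, in the order asked, and still so for the second after the job is handed in, with the robot touching nothing.
It also fails if it takes over 134 s, if anything falls off the work surface, if the arm or the gripper's body presses on something with over 40 N, if the wrist force passes 120 N, or if a joint passes its speed limit or range.

## Working session

There is one attempt and no reset: what is moved stays moved. The work goes in short steps, Python scripts to look and compute and a tool call to move; the robot and the scene stay as the last step left them, time stands still between calls to the robot, and variables do not carry over. Pictures are saved under pics/ and viewed, and the job is handed in when it is done.

Besides the shell and the picture viewer there is one more tool, called after "Emit:" by a JSON object that holds its "api" and its "payload", one argument or row to a line. servo_tool: Moves the arm, as the interface text tells. Its arguments: {"type":"object","properties":{"plan":{"type":"array"},"grip_force":{"type":"number"}},"required":["plan"]}

```bash
mkdir -p pics; ls
python3 - <<'E'
from plant import arm
import cv2, numpy as np
print(arm.get_obs())
for n in ["scene","side","wrist"]:
    c=arm.read_camera(n)
    cv2.imwrite(f"pics/{n}0.png",c["color"][:,:,::-1])
    np.save(f"pics/{n}0_d.npy",c["depth"])
    print(n,{k:v for k,v in c.items() if k not in("color","depth")}, (c["depth"]>0).mean())
E
```

```text
pics
{'t': 0.0, 'joints': array([ 1.16099376e+00,  3.42768420e-01,  1.52500672e+00,  1.62148941e-05,
        1.27541048e+00, -1.46016537e-01]), 'joint_velocities': array([-6.68434586e-05,  2.66459544e-04,  3.91359075e-04,  4.36306631e-04,
       -1.41570674e-03,  6.38119724e-04]), 'tau': array([-1.82618282e-03, -4.31232584e+01, -2.44215095e+01,  7.15735881e-02,
        5.61300537e-02, -1.09139201e-04]), 'tcp_pos': array([136.70013889, 506.45598549, 217.12486002]), 'eef_rot': array([-2.25968666e-04,  1.31513254e-01,  9.91314092e-01, -7.63794795e-04]), 'force': array([ 0.37914929, -0.52468863, -0.08245185]), 'wrist_torque': array([ 0.02769509,  0.01581358, -0.02076334]), 'grip_width': 0.9991766570392682}
scene {'vfov': 53.46706715099308, 'cx': 313.80020046253543, 'cy': 241.9909230675915, 'rvec': array([ 1.53759188,  1.79829513, -0.89792774]), 'tvec': array([   2.14193224, -251.76822379, 1634.0732493 ])} 0.996142578125
side {'vfov': 46.161280871630105, 'cx': 324.3601970328374, 'cy': 242.0228288799536, 'rvec': array([ 2.03616513, -0.69150441,  0.3705186 ]), 'tvec': array([-392.02604715,  265.77859803,  886.88056762])} 0.9960709635416667
wrist {'vfov': 68.91043506970944, 'cx': 310.2187147373743, 'cy': 239.24111308995046, 'T_tool_cam': array([[-3.01234039e-04, -9.64623511e-01, -2.63631166e-01,
         7.18010281e+01],
       [ 9.99999818e-01, -4.28530373e-04,  4.25353687e-04,
         1.27284760e+00],
       [-5.23280129e-04, -2.63630990e-01,  9.64623464e-01,
        -1.66207156e+02],
       [ 0.00000000e+00,  0.00000000e+00,  0.00000000e+00,
         1.00000000e+00]])} 0.9888834635416667
```

View pics/scene0.png

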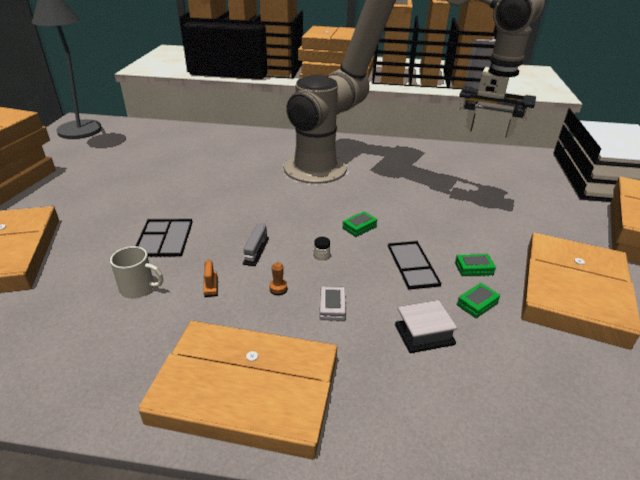

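View pics/side0.png

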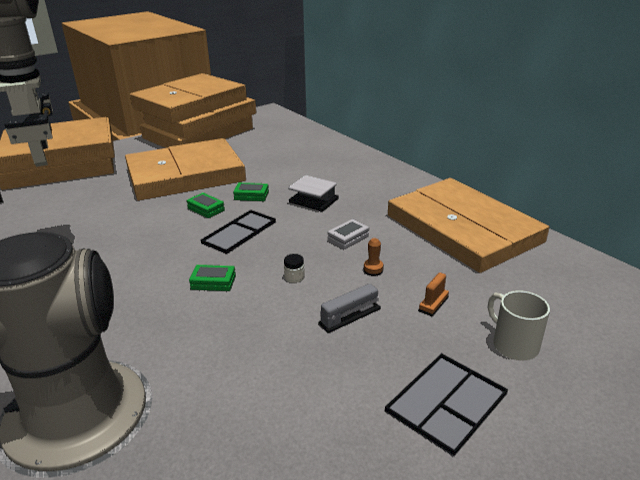

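View pics/wrist0.png

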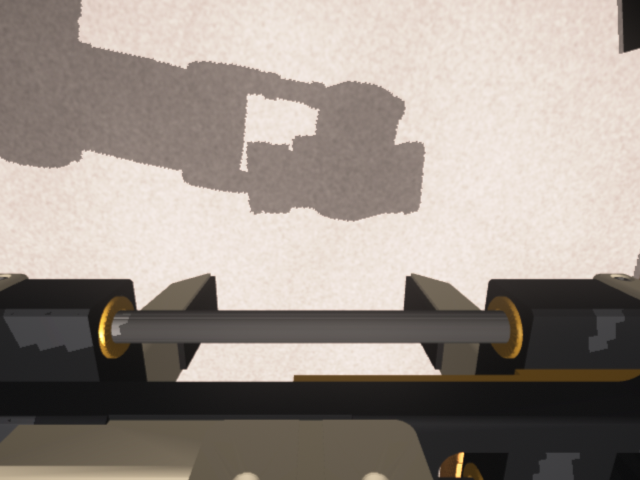

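The scene image shows the steel ink pad at (333,303); its green look-alikes are at (360,223), (475,264) and (478,299). The round stamp is at (278,280), oblong stamp (210,278), stapler (256,244), glue pot (322,248), two-bay tray (414,264), three-bay tray (165,237), mug (133,272) and punch (426,325). I'll measure them next.

```bash
cat > h.py <<'E'
from plant import arm
import cv2, numpy as np
from scipy.spatial.transform import Rotation as R
def K(c):
    f=240/np.tan(np.radians(c["vfov"])/2); return f
def Tcw(c,obs=None):
    T=np.eye(4)
    if "rvec" in c:
        A=cv2.Rodrigues(np.array(c["rvec"]))[0]; T[:3,:3]=A.T; T[:3,3]=-A.T@np.array(c["tvec"]); return T
    q=obs["eef_rot"]; T[:3,:3]=R.from_quat([q[1],q[2],q[3],q[0]]).as_matrix(); T[:3,3]=obs["tcp_pos"]
    return T@c["T_tool_cam"]
def cloud(c,obs=None):
    f=K(c); T=Tcw(c,obs); d=c["depth"].astype(float)
    v,u=np.mgrid[:480,:640]
    P=np.stack([(u-c["cx"])/f*d,(v-c["cy"])/f*d,d],-1)
    P=P@T[:3,:3].T+T[:3,3]; P[d<=0]=np.nan
    return P
def ray(c,uv,z,obs=None):
    f=K(c); T=Tcw(c,obs); uv=np.atleast_2d(uv).astype(float)
    D=np.c_[(uv[:,0]-c["cx"])/f,(uv[:,1]-c["cy"])/f,np.ones(len(uv))]@T[:3,:3].T
    o=T[:3,3]; return o+D*((z-o[2])/D[:,2])[:,None]
def proj(c,P,obs=None):
    f=K(c); T=np.linalg.inv(Tcw(c,obs)); P=np.atleast_2d(P)@T[:3,:3].T+T[:3,3]
    return np.c_[P[:,0]/P[:,2]*f+c["cx"],P[:,1]/P[:,2]*f+c["cy"]]
def top(cs,x0,x1,y0,y1,s=1.0):
    # top-down colour + height (rows: x decreasing downward -> row=(x1-x)/s, col=(y1-y)/s)
    H,W=int((x1-x0)/s),int((y1-y0)/s)
    hm=np.full((H,W),-99.); im=np.zeros((H,W,3),np.uint8)
    for c,o in cs:
        P=cloud(c,o).reshape(-1,3); C=c["color"].reshape(-1,3)
        g=np.isfinite(P[:,0])&(P[:,2]<140); P=P[g];C=C[g]
        r=((x1-P[:,0])/s).astype(int); k=((y1-P[:,1])/s).astype(int)
        ok=(r>=0)&(r<H)&(k>=0)&(k<W); P,C,r,k=P[ok],C[ok],r[ok],k[ok]
        i=np.argsort(P[:,2]); 
        for a in [i]:
            up=P[a,2]>hm[r[a],k[a]]
            a=a[up]; hm[r[a],k[a]]=P[a,2]; im[r[a],k[a]]=C[a]
    return im,hm
E
python3 - <<'E'
from h import *
cs=[(arm.read_camera(n),None) for n in("scene","side")]
im,hm=top(cs,250,1000,-450,450,1.0)
im=cv2.dilate(im,np.ones((3,3)))
cv2.imwrite("pics/top0.png",cv2.resize(im[:,:,::-1],(720,600)))
m=(cv2.dilate(hm,np.ones((3,3)))>10).astype(np.uint8)
for (c,_) in cs:
    P=cloud(c); z=P[...,2]; g=(np.hypot(P[...,0],P[...,1])<900)&(P[...,0]>300)
    print(np.nanmedian(z[g&(abs(z)<10)]))
    m=(g&(z>12)&(z<140)).astype(np.uint8)
    n,l,s,ce=cv2.connectedComponentsWithStats(m)
    for i in range(1,n):
        if s[i,4]<40: continue
        Q=P[l==i]; print(ce[i].round(),s[i,4],np.percentile(Q,2,axis=0).round(),np.percentile(Q,98,axis=0).round(),c["color"][l==i].mean(0).round())
E
```

```text
2.377781119813676
[ 34. 232.] 1927 [ 455. -740.   15.] [ 681. -581.   55.] [170. 123.  68.]
[359. 222.] 494 [306. 133.  13.] [381. 219.  34.] [ 47. 110.  60.]
[164. 220.] 51 [ 393. -410.   12.] [ 439. -337.   17.] [96. 90. 87.]
[255. 241.] 512 [436. -97.  13.] [550. -67.  55.] [108. 103. 103.]
[133. 270.] 1790 [ 635. -364.   14.] [ 713. -257.   94.] [113. 108.  97.]
[557. 274.] 5148 [372. 564.  18.] [650. 777.  56.] [202. 147.  83.]
[321. 246.] 310 [464.  70.  14.] [501. 109.  52.] [71. 67. 62.]
[426. 259.] 61 [388. 333.  12.] [528. 378.  16.] [52. 49. 49.]
[405. 264.] 55 [451. 272.  12.] [515. 343.  16.] [61. 59. 60.]
[475. 263.] 686 [444. 432.  13.] [505. 516.  34.] [ 47. 113.  60.]
[209. 278.] 393 [ 616. -167.   13.] [ 679. -134.   63.] [138.  85.  45.]
[277. 278.] 375 [620. -13.  13.] [648.  24.  81.] [119.  74.  40.]
[478. 298.] 831 [565. 423.  13.] [647. 508.  34.] [ 49. 116.  63.]
[332. 302.] 764 [628. 111.  14.] [711. 167.  33.] [145. 139. 137.]
[425. 324.] 2181 [670. 289.  13.] [767. 395.  54.] [142. 134. 133.]
[255. 349.] 5707 [ 805. -139.   44.] [896. 159.  49.] [216. 157.
[... 206 characters left out ...]
] [146. 144. 146.]
[251. 190.] 436 [555. 420.  12.] [638. 500.  29.] [ 42. 101.  57.]
[205. 203.] 467 [436. 428.  13.] [499. 512.  28.] [ 43. 102.  58.]
[451. 230.] 4217 [ 795. -149.   14.] [894. 150.  46.] [155. 117.  71.]
[348. 232.] 608 [623. 106.  13.] [705. 163.  29.] [120. 119. 121.]
[374. 256.] 439 [606. -16.  13.] [638.  14.  76.] [101.  65.  37.]
[294. 266.] 438 [457.  65.  13.] [496. 102.  48.] [58. 58. 55.]
[214. 275.] 749 [302. 130.  13.] [374. 211.  28.] [ 48. 107.  63.]
[435. 292.] 617 [ 607. -177.   13.] [ 671. -149.   59.] [119.  75.  42.]
[348. 304.] 1245 [ 428. -101.   15.] [542. -73.  49.] [87. 88. 91.]
[520. 321.] 2997 [ 632. -368.   15.] [ 709. -262.   91.] [96. 96. 88.]
```

View pics/top0.png

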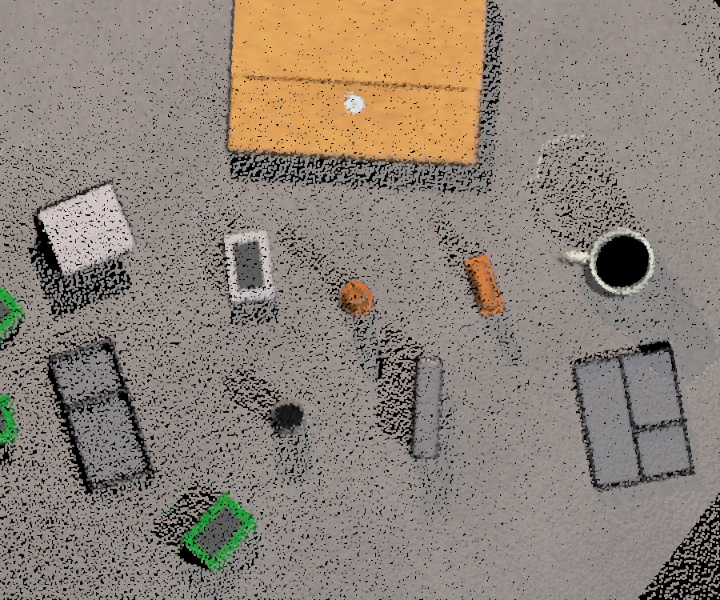

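```bash
cat >> h.py <<'E'
def rect(P2):
    (cx,cy),(w,h),a=cv2.minAreaRect(P2.astype(np.float32))
    b=cv2.boxPoints(((cx,cy),(w,h),a)); e=b[1]-b[0]; f=b[2]-b[1]
    L=e if np.linalg.norm(e)>np.linalg.norm(f) else f
    return np.array([cx,cy]),sorted([w,h])[::-1],np.degrees(np.arctan2(L[1],L[0]))%180
def trayfit(c,near,obs=None,size=(175,82)):
    # dark wall-top pixels near, cast on z=11
    v,u=np.mgrid[:480,:640]
    G=ray(c,np.c_[u.ravel(),v.ravel()],11,obs)[:,:2].reshape(480,640,2)
    col=c["color"].astype(int)
    m=(col.max(2)<48)&(np.hypot(G[...,0]-near[0],G[...,1]-near[1])<118)
    if obs is not None: m&=(v<270)
    n,l,s,ce=cv2.connectedComponentsWithStats(m.astype(np.uint8),connectivity=8)
    i=1+np.argmax(s[1:,4]); return rect(G[l==i]),s[i,4],l==i
E
python3 - <<'E'
from h import *
for n in ("scene","side"):
    c=arm.read_camera(n)
    for near in [(480,324),(480,-341)]:
        print(n,trayfit(c,near)[:2])
    P=cloud(c); col=c["color"].astype(int)
    for nm,(x,y),zlo,zhi,rad in [("ink",(665,138),18,40,75),("oblong",(645,-157),45,70,60),("stapler",(489,-85),35,60,80),("round",(628,3),50,85,40),("glue",(480,86),40,60,45),("mug",(672,-312),80,105,70),("punch",(715,340),40,70,80)]:
        m=(np.hypot(P[...,0]-x,P[...,1]-y)<rad)&(P[...,2]>zlo)&(P[...,2]<zhi)
        print(n,nm,m.sum(),rect(P[m][:,:2]), np.percentile(P[m][:,2],95))
E
```

```text
scene ((array([485.95321655, 322.89624023]), [182.15029907226562, 83.65689086914062], np.float32(17.497812)), np.int32(337))
scene ((array([ 480.76809692, -338.724823  ]), [170.83392333984375, 126.52224731445312], np.float32(10.244449)), np.int32(356))
scene ink 711 (array([668.33477783, 137.85493469]), [89.09261322021484, 55.15336227416992], np.float32(5.8495903)) 32.525307648274634
scene oblong 176 (array([ 645.69067383, -154.64303589]), [58.202064514160156, 18.13166046142578], np.float32(17.726707)) 63.31307239563293
scene stapler 395 (array([490.73071289, -82.81111908]), [122.18206024169922, 28.617427825927734], np.float32(177.27086)) 54.22132918929138
scene round 151 (array([631.23858643,   4.66425514]), [27.38007926940918, 20.189929962158203], np.float32(74.228874)) 80.58056296009477
scene glue 164 (array([480.27828979,  88.56288147]), [41.770355224609375, 38.28598403930664], np.float32(8.141892)) 52.42980067576592
scene mug 467 (array([ 673.97576904, -327.15545654]), [85.03012084960938, 79.09910583496094], np.float32(41.414978)) 94.866660095315
scene punch 1467 (array([713.178
[... 601 characters left out ...]
5749)) 59.767875933858896
side stapler 804 (array([486.49832153, -85.27145386]), [118.02436065673828, 31.79170799255371], np.float32(177.47224)) 49.23297950568573
side round 175 (array([622.64343262,   1.17242622]), [26.279842376708984, 25.989559173583984], np.float32(23.924763)) 76.19340534387221
side glue 199 (array([478.45022583,  86.96116638]), [42.32472229003906, 39.50881576538086], np.float32(51.862957)) 47.31160363263485
side mug 620 (array([ 671.37426758, -329.22396851]), [81.38581085205078, 79.24151611328125], np.float32(38.132374)) 91.13151255754968
side punch 630 (array([710.05700684, 338.56747437]), [102.34447479248047, 91.78408813476562], np.float32(114.00117)) 49.68003120990321
```

```bash
cat >> h.py <<'E'
def yawy(o):
    q=o["eef_rot"]; M=R.from_quat([q[1],q[2],q[3],q[0]]).as_matrix(); return np.degrees(np.arctan2(M[1,1],M[0,1])),M
def go(x,y,z,yaw):
    o=arm.get_obs(); cy,M=yawy(o)
    while yaw-cy>90: yaw-=180
    while yaw-cy<-90: yaw+=180
    t=np.radians(yaw); T=np.array([[-np.sin(t),np.cos(t),0],[np.cos(t),np.sin(t),0],[0,0,-1.]]).T
    w=np.degrees(R.from_matrix(M.T@T).as_rotvec()); d=M.T@(np.array([x,y,z])-o["tcp_pos"])
    print("go",(x,y,z),"yaw",round(yaw,1),"shift",d.round(1),"rot",w.round(2),"| t",round(o["t"],2),"j6",round(o["joints"][5],2),"F",o["force"].round(1),"w",round(o["grip_width"],3),"tcp",o["tcp_pos"].round(1),"yaw",round(cy,1))
def snap(name,tag):
    o=arm.get_obs(); c=arm.read_camera(name); cv2.imwrite(f"pics/{tag}.png",c["color"][:,:,::-1]); return c,(o if name=="wrist" else None)
E
python3 -c "
from h import *
go(480,317,217,107.7)"
```

```text
go (480, 317, 217) yaw 107.7 shift [-380.8  -93.7    0.7] rot [-2.000e-02 -1.000e-02 -3.281e+01] | t 0.35 j6 -0.15 F [ 0.2  1.  -0.1] w 0.997 tcp [136.8 506.8 217.7] yaw 74.9
```

Emit:
{"api": "servo_tool", "payload": {
  "plan": [
    [[-50,-12,0],[0,0,-4],1],
    [[-100,-25,0],[0,0,-8],1],
    [[-150,-37,0],[0,0,-13],1],
    [[-200,-50,0],[0,0,-18],1],
    [[-250,-62,0],[0,0,-23],1],
    [[-300,-74,0],[0,0,-28],1],
    [[-350,-86,0],[0,0,-32.8],1],
    [[-381,-94,0],[0,0,-32.8],1]
  ],
  "grip_force": 20
}}

```text
t: 1.15
tcp_pos: [482.3, 315.1, 217.8]
eef_rot: [0.0, -0.154, 0.988, 0.0]
force: [0.9, 0.5, -0.1]
grip_width: 1.001
```

Emit:
{"api": "servo_tool", "payload": {
  "plan": [
    [[0,0,0],[0,0,0],1],
    [[0,0,0],[0,0,0],1],
    [[0,0,0],[0,0,0],1]
  ]
}}

```text
t: 1.45
tcp_pos: [479.2, 317.3, 217.8]
eef_rot: [-0.0, -0.154, 0.988, 0.0]
force: [-0.7, -0.6, -0.3]
grip_width: 0.999
```

Run:
```python
from h import *
go(480,317,217,107.7)
c,o=snap("wrist","w1")
(r,n,m)=trayfit(c,(480,317),o); print(r,n)
im=c["color"][:,:,::-1].copy(); im[m]=(0,0,255); cv2.imwrite("pics/w1m.png",im)
```

```text
go (480, 317, 217) yaw 107.7 shift [-0.6 -0.5  0.8] rot [ 0.02 -0.03  0.02] | t 1.45 j6 -1.43 F [-0.7 -0.6 -0.3] w 0.999 tcp [479.2 317.3 217.8] yaw 107.7Traceback (most recent call last):
  File "<stdin>", line 4, in <module>
  File "h.py", line 52, in trayfit
    i=1+np.argmax(s[1:,4]); return rect(G[l==i]),s[i,4],l==i
        ~~~~~~~~~^^^^^^^^^
    return _wrapfunc(a, 'argmax', axis=axis, out=out, **kwds)
    return bound(*args, **kwds)
ValueError: attempt to get argmax of an empty sequence
```

View pics/w1.png

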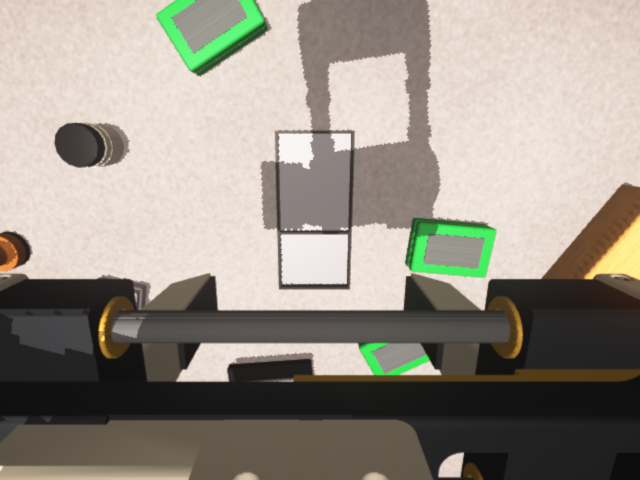

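The wrist view shows the whole two-bay tray at (276–353, 131–289), with the smaller bay at the bottom. The gripper shadow crosses it.

```bash
cat >> h.py <<'E'
def trayw(c,o,near,thr=75,vmax=296,rad=118):
    v,u=np.mgrid[:480,:640]
    G=ray(c,np.c_[u.ravel(),v.ravel()],11,o)[:,:2].reshape(480,640,2)
    g=cv2.cvtColor(c["color"],cv2.COLOR_RGB2GRAY).astype(int); col=c["color"].astype(int)
    m=(g<thr)&(np.ptp(col,axis=2)<40)&(np.hypot(G[...,0]-near[0],G[...,1]-near[1])<rad)&(v<vmax)
    n,l,s,ce=cv2.connectedComponentsWithStats(m.astype(np.uint8),connectivity=8)
    i=1+np.argmax(s[1:,4]); k=l==i
    return rect(G[k]),s[i],k
E
python3 - <<'E'
from h import *
c,o=snap("wrist","w1b")
for thr in (65,75,85):
    r,s,k=trayw(c,o,(480,317),thr); print(r,s)
d=c["depth"][135:285,285:345]; P=cloud(c,o); print(np.nanmedian(P[150:220,290:340,2]),np.nanmedian(P[150:220,220:260,2]))
# objects in this frame
G=P
for nm,(x,y),zl in [("glue",(479,87),42)]:
    m=(np.hypot(P[...,0]-x,P[...,1]-y)<45)&(P[...,2]>zl); print(nm,m.sum(),rect(P[m][:,:2]),np.percentile(P[m][:,2],95))
E
```

```text
(array([443.49145508, 352.94827271]), [82.88650512695312, 2.730508804321289], np.float32(17.736147)) [348 150   5  79 195]
(array([457.5401001 , 316.65356445]), [89.54388427734375, 81.027099609375], np.float32(17.73124)) [276 149  77  85 527]
(array([457.53656006, 316.66378784]), [89.54444122314453, 81.54637145996094], np.float32(17.731245)) [275 149  79  85 630]
2.4372638261394286 -0.6899869151343978
glue 1621 (array([478.66897583,  90.46044159]), [40.38685607910156, 40.002296447753906], np.float32(114.55237)) 48.41588818708465
```

Run:
```python
from h import *
c,o=snap("wrist","w1c")
g=cv2.cvtColor(c["color"],cv2.COLOR_RGB2GRAY)
print(g[140,268:290],g[260,268:290],g[200,268:290],g[125:137,300],g[280:295,310],g[125:137,335])
for thr in (95,105):
    r,s,k=trayw(c,o,(480,317),thr); print(r,s)
im=cv2.resize(c["color"][110:300,240:400,::-1],None,fx=3.5,fy=3); im=cv2.resize(c["color"][110:300,240:400,::-1],None,fx=3,fy=3,interpolation=0)
cv2.imwrite("pics/w1cc.png",im)
```

```text
[227 231 232 230 229 222 192 141 124 114 184 245 247 247 247 247 247 247
 247 248 248 247] [226 229 230 233 234 234 231 228 221 185 108  87  91 167 232 237 237 237
 237 238 237 237] [130 129 128 128 129 129 130 115  71  55  59  88 128 132 132 132 133 133
 132 132 133 132] [228 225 223 222 209 160 130 129 184 244 247 247] [233 232 230 203  94  49  57  79 113 186 229 231 232 233 235] [234 233 231 229 210 140 115 116 174 241 243 243]
(array([485.20916748, 325.62133789]), [159.59030151367188, 81.87212371826172], np.float32(17.733988)) [ 275  143   79  145 1140]
(array([480.06109619, 323.95126343]), [170.48753356933594, 82.31612396240234], np.float32(17.681273)) [ 275  132   79  156 1311]
```

View pics/w1cc.png

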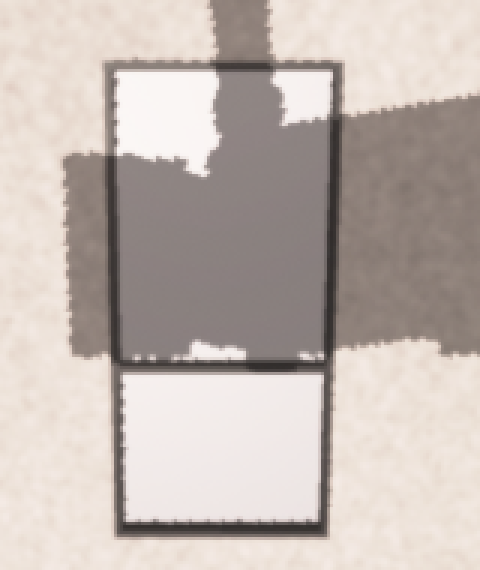

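Run:
```python
from h import *
c,o=snap("wrist","w1d")
q=ray(c,[[274.5,129.7],[354.0,129.7],[349.2,288.6],[277.7,288.6]],11,o)[:,:2]
print(q.round(1),np.linalg.norm(np.diff(q,axis=0),axis=1),q.mean(0)); print(rect(q))
```

```text
[[409.2 259. ]
 [384.5 336.1]
 [550.7 389.7]
 [575.8 311.3]] [ 81.01994249 174.67061851  82.29815066] [480.05524657 324.00137156]
(array([480.09405518, 323.84918213]), [174.6702880859375, 82.29815673828125], np.float32(17.7504))
```

```bash
python3 -c "
from h import *
go(666,137,180,95.6)"
```

```text
go (666, 137, 180) yaw 95.6 shift [-122.6 -229.1   38.1] rot [1.000e-02 2.000e-02 1.219e+01] | t 1.65 j6 -1.43 F [0.4 0.3 1.1] w 1.003 tcp [479.3 317.6 218.1] yaw 107.8
```

Emit:
{"api": "servo_tool", "payload": {
  "plan": [
    [[-20,-40,6],[0,0,2],1],
    [[-42,-80,12],[0,0,4],1],
    [[-64,-120,19],[0,0,6],1],
    [[-86,-160,26],[0,0,8],1],
    [[-107,-200,33],[0,0,10],1],
    [[-122.6,-229,38],[0,0,12.2],1],
    [[-122.6,-229,38],[0,0,12.2],1],
    [[-122.6,-229,38],[0,0,12.2],1]
  ]
}}

```text
t: 2.45
tcp_pos: [666.3, 136.1, 179.3]
eef_rot: [-0.001, -0.048, 0.999, 0.0]
force: [-0.5, -0.0, 0.6]
grip_width: 1.0
```

```bash
cat >> h.py <<'E'
def objw(c,o,near,zl,rad,zh=200):
    P=cloud(c,o); m=(np.hypot(P[...,0]-near[0],P[...,1]-near[1])<rad)&(P[...,2]>zl)&(P[...,2]<zh)
    n,l,s,ce=cv2.connectedComponentsWithStats(m.astype(np.uint8))
    i=1+np.argmax(s[1:,4]); Q=P[l==i]; u=np.argwhere(l==i)
    print(s[i],"rect",rect(Q[:,:2]),"z",np.percentile(Q[:,2],[5,50,95]).round(1))
    # 2D contour cast on median plane
    z=np.median(Q[:,2]); uv=u[:,::-1]; G=ray(c,uv,z,o); print(" cast",rect(G[:,:2]),"circ",cv2.minEnclosingCircle(G[:,:2].astype(np.float32)))
E
python3 - <<'E'
from h import *
go(666,137,180,95.6)
c,o=snap("wrist","w2"); objw(c,o,(666,138),20,65)
E
```

```text
go (666, 137, 180) yaw 95.6 shift [ 0.2  1.  -0.7] rot [ 0.03 -0.06 -0.12] | t 2.45 j6 -1.58 F [-0.5 -0.   0.6] w 1.0 tcp [666.3 136.1 179.3] yaw 95.5
[ 282  178   61   88 5212] rect (array([666.53942871, 139.92633057]), [84.2406005859375, 55.70709228515625], np.float32(6.8243737)) z [25.9 27.5 28.9]
 cast (array([665.68322754, 139.89801025]), [83.63353729248047, 55.2008056640625], np.float32(6.6162977)) circ ((665.7368774414062, 140.16522216796875), 48.65191650390625)
```

View pics/w2.png

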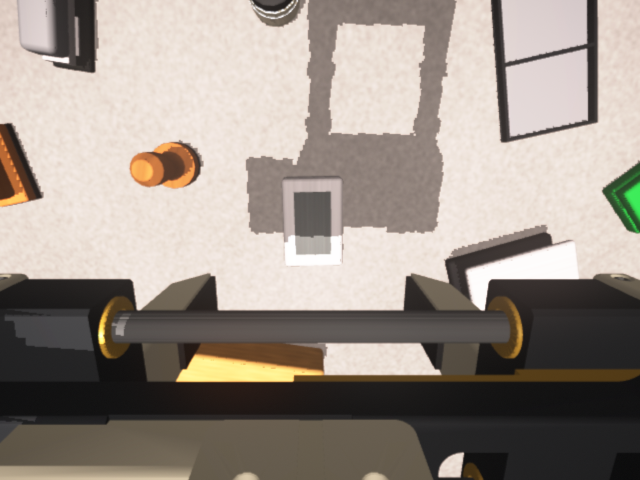

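The wrist view shows the silver-rimmed, non-green case at (312,222), which is the right choice. I'll descend on it now.

```bash
python3 -c "
from h import *
go(666,139.9,24.5,96.6)"
```

```text
go (666, 139.9, 24.5) yaw 96.6 shift [ -0.5   2.9 155.3] rot [ 0.03 -0.03 -1.05] | t 2.5 j6 -1.58 F [0.9 0.3 0.3] w 1.001 tcp [665.9 136.8 179.8] yaw 95.6
```

Emit:
{"api": "servo_tool", "payload": {
  "plan": [
    [[0,3,40],[0,0,-1],1],
    [[0,3,80],[0,0,-1],1],
    [[0,3,110],[0,0,-1],1],
    [[0,3,130],[0,0,-1],1],
    [[0,3,145],[0,0,-1],1],
    [[0,3,155],[0,0,-1],1],
    [[0,3,155],[0,0,-1],1],
    [[0,3,155],[0,0,-1],0.5]
  ],
  "grip_force": 20
}}

```text
t: 3.3
tcp_pos: [666.8, 139.2, 26.0]
eef_rot: [0.001, -0.057, 0.998, 0.0]
force: [1.0, -0.1, 0.9]
grip_width: 0.953
```

Emit:
{"api": "servo_tool", "payload": {
  "plan": [
    [[0,0,0],[0,0,0],0.4],
    [[0,0,0],[0,0,0],0.4],
    [[0,0,0],[0,0,0],0.4],
    [[0,0,0],[0,0,0],0.4],
    [[0,0,0],[0,0,0],0.4]
  ]
}}

```text
t: 3.8
tcp_pos: [666.4, 138.8, 25.0]
eef_rot: [0.0, -0.057, 0.998, 0.0]
force: [0.5, -0.5, -0.6]
grip_width: 0.525
```

Emit:
{"api": "servo_tool", "payload": {
  "plan": [
    [[0,0,0],[0,0,0],0.4],
    [[0,0,0],[0,0,0],0.4],
    [[0,0,0],[0,0,0],0.4]
  ]
}}

```text
t: 4.1
tcp_pos: [666.3, 138.8, 24.8]
eef_rot: [-0.0, -0.057, 0.998, 0.0]
force: [0.3, 0.6, -0.1]
grip_width: 0.402
```

Run:
```python
from h import *
print(arm.get_obs())
c,_=snap("side","s1"); cv2.imwrite("pics/s1c.png",cv2.resize(c["color"][150:310,260:460,::-1],None,fx=3.5,fy=3.5))
c,_=snap("scene","s1b"); cv2.imwrite("pics/s1d.png",cv2.resize(c["color"][200:360,240:440,::-1],None,fx=3.5,fy=3.5))
```

```text
{'t': 4.1, 'joints': array([ 9.29056596e-02,  8.04979820e-01,  1.26325403e+00,  8.90548077e-05,
        1.07340759e+00, -1.59112826e+00]), 'joint_velocities': array([ 0.0007571 ,  0.00052444, -0.0011172 , -0.00155658,  0.00108695,
       -0.00057092]), 'tau': array([-4.26730723e-03, -6.18597436e+01, -2.17384762e+01, -3.37325782e-02,
        8.17493862e-02,  1.22071842e-05]), 'tcp_pos': array([666.261731  , 138.83481054,  24.77899162]), 'eef_rot': array([-2.57972196e-05, -5.65673403e-02,  9.98398785e-01,  3.82208317e-05]), 'force': array([ 0.26965685,  0.64284213, -0.09310948]), 'wrist_torque': array([ 0.04926502, -0.01535267, -0.0020632 ]), 'grip_width': 0.40218608600374584}
```

View pics/s1c.png

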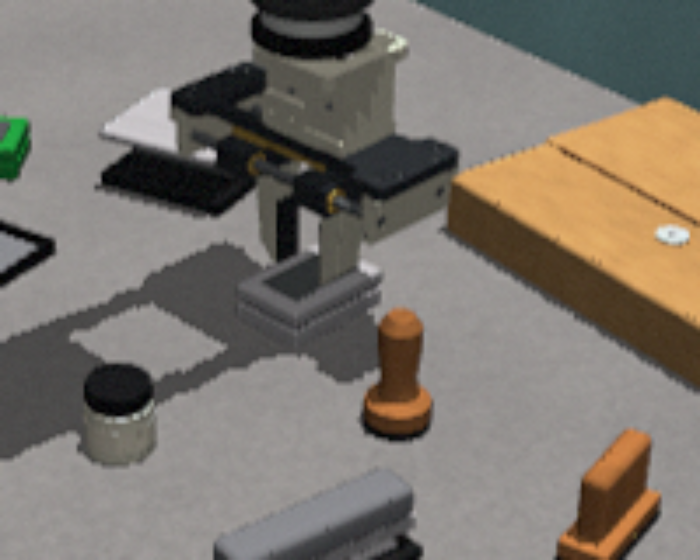

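View pics/s1d.png

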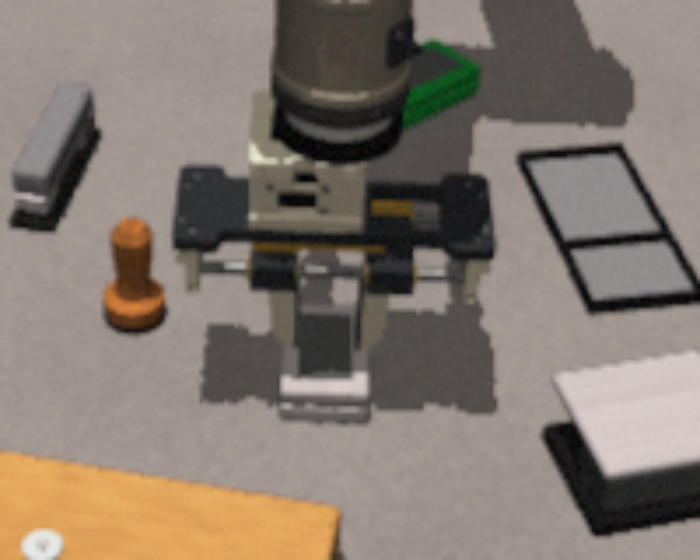

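Run:
```python
from h import *
print(arm.tips_ahead,[a for a in dir(arm) if a[0]!='_'])
c,o=snap("wrist","w3")
P=cloud(c,o)
objw(c,o,(666,138),15,65,40)
for n in("scene",):
    d=arm.read_camera(n); cv2.imwrite("pics/s2.png",cv2.resize(d["color"][260:330,290:370,::-1],None,fx=8,fy=8,interpolation=2))
    Q=cloud(d)
    for v in range(284,312,2): print(v,Q[v,[318,322,333,343,347],2].round(0))
```

```text
14.0 ['Unreachable', 'get_obs', 'hand_in', 'read_camera', 'tips_ahead']
[  250   206   122   105 10728] rect (array([651.04534912, 138.4103241 ]), [56.98952865600586, 53.582035064697266], np.float32(96.46469)) z [25.7 27.6 29. ]
 cast (array([650.27770996, 138.73519897]), [60.43049621582031, 53.87941360473633], np.float32(96.45925)) circ ((648.4188232421875, 137.76754760742188), 35.42509078979492)
284 [80. 82.  2. 81. 80.]
286 [71. 71.  2. 75. 78.]
288 [67. 69. 32. 70. 68.]
290 [63. 64. 32. 62. 64.]
292 [55. 56. 32. 57. 61.]
294 [51. 52. 31. 54. 53.]
296 [ 2. 45. 31. 46. 45.]
298 [ 3. 39. 30. 38.  2.]
300 [ 1. 31. 31. 29.  1.]
302 [ 5. 30. 31. 31.  3.]
304 [ 3. 30. 31. 29.  3.]
306 [ 1. 29. 31. 31.  1.]
308 [ 1. 29. 32. 30.  2.]
310 [ 4. 29. 30. 29.  1.]
```

View pics/w3.png

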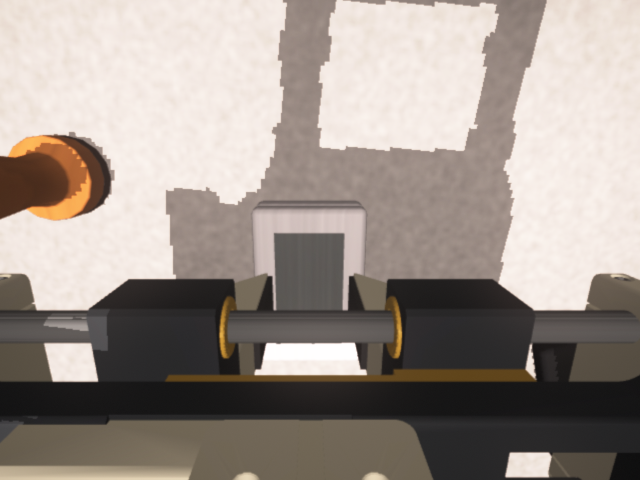

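View pics/s2.png

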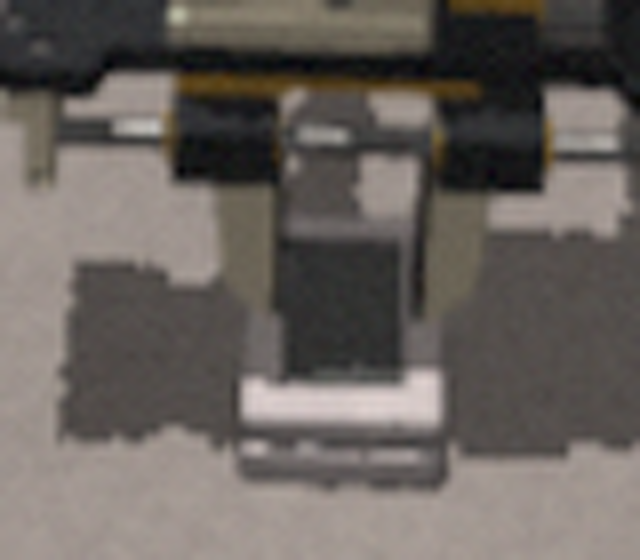

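Run:
```python
from h import *
c,o=snap("wrist","w3b")
f=K(c); d=c["depth"].astype(float); v,u=np.mgrid[:480,:640]
P=np.stack([(u-c["cx"])/f*d,(v-c["cy"])/f*d,d],-1); T=c["T_tool_cam"]; P=P@T[:3,:3].T+T[:3,3]
for (a,b) in [(240,345),(255,290),(262,300),(268,280),(270,295),(262,345),(256,360),(258,372),(266,372),(300,230),(300,350),(360,345),(357,290)]: print((a,b),P[b,a].round(1),d[b,a].round(0))
im=cv2.resize(c["color"][260:390,200:420,::-1],None,fx=3.6,fy=3.6,interpolation=0); cv2.imwrite("pics/w3c.png",im)
```

```text
(240, 345) [ 13.2 -19.5 -73.7] 105.0
(255, 290) [ 11.5 -21.8 -29.1] 148.0
(262, 300) [ 10.  -18.  -35.7] 142.0
(268, 280) [  9.4 -18.3 -12.6] 165.0
(270, 295) [  5.5 -16.5 -21. ] 157.0
(262, 345) [ -2.1 -16.7 -49.3] 132.0
(256, 360) [ -5.  -18.3 -54.6] 128.0
(258, 372) [-69.2 -31.7  26.7] 223.0
(266, 372) [-68.4 -26.5  25.5] 222.0
(300, 230) [31.1 -3.3 -2.5] 169.0
(300, 350) [-34.3  -3.9  -2.8] 185.0
(360, 345) [ -1.1  20.1 -51. ] 130.0
(357, 290) [  9.9  21.9 -25.5] 152.0
```

View pics/w3c.png

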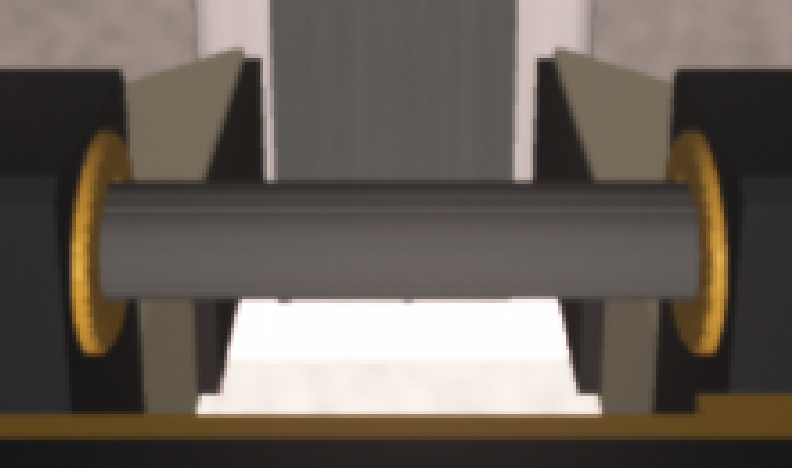

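Run:
```python
from h import *
c,o=snap("wrist","w3b")
f=K(c); d=c["depth"].astype(float); v,u=np.mgrid[:480,:640]
P=np.stack([(u-c["cx"])/f*d,(v-c["cy"])/f*d,d],-1); T=c["T_tool_cam"]; P=P@T[:3,:3].T+T[:3,3]
for b in range(270,284): print(b,[tuple(P[b,a].round(0)) for a in (258,262,265,267,269,271)], [tuple(P[b,a].round(0)) for a in (352,354,356,360)])
```

```text
270 [(np.float64(11.0), np.float64(-24.0), np.float64(-4.0)), (np.float64(11.0), np.float64(-22.0), np.float64(-3.0)), (np.float64(11.0), np.float64(-21.0), np.float64(-2.0)), (np.float64(10.0), np.float64(-20.0), np.float64(-2.0)), (np.float64(10.0), np.float64(-19.0), np.float64(-2.0)), (np.float64(11.0), np.float64(-18.0), np.float64(-2.0))] [(np.float64(11.0), np.float64(22.0), np.float64(-3.0)), (np.float64(11.0), np.float64(23.0), np.float64(-2.0)), (np.float64(11.0), np.float64(24.0), np.float64(-2.0)), (np.float64(10.0), np.float64(26.0), np.float64(-2.0))]
271 [(np.float64(10.0), np.float64(-25.0), np.float64(-1.0)), (np.float64(10.0), np.float64(-22.0), np.float64(-3.0)), (np.float64(10.0), np.float64(-21.0), np.float64(-2.0)), (np.float64(10.0), np.float64(-20.0), np.float64(-2.0)), (np.float64(10.0), np.float64(-19.0), np.float64(-2.0)), (np.float64(10.0), np.float64(-18.0), np.float64(-2.0))] [(np.float64(10.0), np.float64(22.0), np.float64(-2.0)), (np.float64(10.0), np.float64(23.0), np.float64(-2.0)), (np.float64(10.0), np.float64(24.0), np.float64(-3.0)), (np.float64(
[... 6265 characters left out ...]
.0)), (np.float64(11.0), np.float64(22.0), np.float64(-18.0)), (np.float64(12.0), np.float64(24.0), np.float64(-21.0))]
283 [(np.float64(11.0), np.float64(-22.0), np.float64(-20.0)), (np.float64(11.0), np.float64(-20.0), np.float64(-20.0)), (np.float64(10.0), np.float64(-19.0), np.float64(-18.0)), (np.float64(10.0), np.float64(-18.0), np.float64(-17.0)), (np.float64(10.0), np.float64(-17.0), np.float64(-17.0)), (np.float64(8.0), np.float64(-17.0), np.float64(-14.0))] [(np.float64(10.0), np.float64(21.0), np.float64(-17.0)), (np.float64(10.0), np.float64(22.0), np.float64(-17.0)), (np.float64(10.0), np.float64(22.0), np.float64(-17.0)), (np.float64(11.0), np.float64(24.0), np.float64(-20.0))]
```

The fingers closed to 0.40 without touching the case. Wrist and scene depth both put the real fingertips at about z 32 with the TCP at 25. So the tips sit about 7 mm behind the reported TCP, not 14 mm ahead of it. I'll reopen and go lower in small steps while watching the force.

Emit:
{"api": "servo_tool", "payload": {
  "plan": [
    [[0,0,0],[0,0,0],1],
    [[0,0,0],[0,0,0],1],
    [[0,0,0],[0,0,0],1],
    [[0,0,0],[0,0,0],1],
    [[0,0,0],[0,0,0],1],
    [[0,0,0],[0,0,0],1],
    [[0,0,0],[0,0,0],1],
    [[0,0,0],[0,0,0],1]
  ]
}}

```text
t: 5.2
tcp_pos: [666.3, 138.8, 24.8]
eef_rot: [0.0, -0.057, 0.998, 0.0]
force: [0.5, 0.6, 0.1]
grip_width: 0.99
```

Emit:
{"api": "servo_tool", "payload": {
  "plan": [
    [[0,-0.5,3],[0,0,0],1],
    [[0,-0.5,6],[0,0,0],1],
    [[0,-0.5,8],[0,0,0],1],
    [[0,-0.5,10],[0,0,0],1],
    [[0,-0.5,10],[0,0,0],1]
  ]
}}

```text
t: 5.7
tcp_pos: [666.1, 138.3, 14.3]
eef_rot: [-0.0, -0.057, 0.998, 0.0]
force: [-0.1, -0.6, 0.1]
grip_width: 1.0
```

Emit:
{"api": "servo_tool", "payload": {
  "plan": [
    [[0,0,2],[0,0,0],1],
    [[0,0,4],[0,0,0],1],
    [[0,0,6],[0,0,0],1],
    [[0,0,8],[0,0,0],1],
    [[0,0,9],[0,0,0],1],
    [[0,0,9],[0,0,0],1]
  ]
}}

```text
t: 6.3
tcp_pos: [666.2, 138.3, 5.6]
eef_rot: [-0.0, -0.057, 0.998, 0.0]
force: [-0.0, 0.4, -0.4]
grip_width: 1.0
```

Run:
```python
from h import *
d,_=snap("scene","s3"); cv2.imwrite("pics/s3c.png",cv2.resize(d["color"][250:330,280:390,::-1],None,fx=7,fy=7,interpolation=2))
print(arm.get_obs()["force"],arm.get_obs()["tcp_pos"])
```

```text
[-0.0516428  -0.05093966 -0.20731797] [666.30901026 138.32252183   5.74021225]
```

View pics/s3c.png

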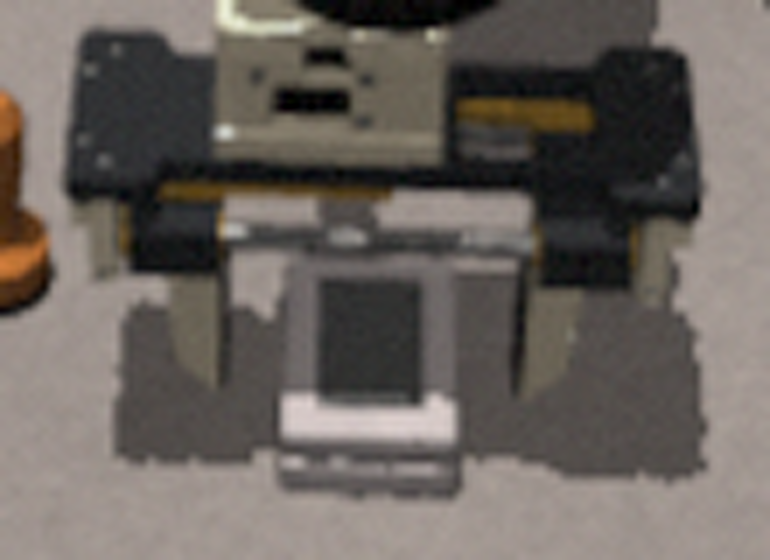

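The tips now straddle the case, clear of the table, with no contact force. The short-finger offset is confirmed, so I'll close.

Emit:
{"api": "servo_tool", "payload": {
  "plan": [
    [[0,0,0],[0,0,0],0.3],
    [[0,0,0],[0,0,0],0.3],
    [[0,0,0],[0,0,0],0.3],
    [[0,0,0],[0,0,0],0.3],
    [[0,0,0],[0,0,0],0.3],
    [[0,0,0],[0,0,0],0.3],
    [[0,0,0],[0,0,0],0.3]
  ],
  "grip_force": 25
}}

```text
t: 7.05
tcp_pos: [666.4, 138.3, 5.9]
eef_rot: [0.0, -0.057, 0.998, 0.0]
force: [-0.4, -0.0, -0.1]
grip_width: 0.604
```

Emit:
{"api": "servo_tool", "payload": {
  "plan": [
    [[0,0,-5],[0,0,0],0.3],
    [[0,0,-20],[0,0,0],0.3],
    [[0,0,-45],[0,0,0],0.3],
    [[0,0,-75],[0,0,0],0.3],
    [[0,0,-95],[0,0,0],0.3],
    [[0,0,-105],[0,0,0],0.3],
    [[0,0,-105],[0,0,0],0.3]
  ]
}}

```text
t: 7.75
tcp_pos: [667.3, 138.4, 113.2]
eef_rot: [0.002, -0.057, 0.998, 0.0]
force: [-0.2, 0.4, -1.2]
grip_width: 0.606
```

Run:
```python
from h import *
go(449.1,314.0,111,107.75)
c,o=snap("wrist","w4")
P=cloud(c,o); f=np.isfinite(P[...,0])
T=np.linalg.inv(Tcw(c,o));
```

```text
go (449.1, 314.0, 111) yaw 107.8 shift [197.  199.1   1.5] rot [ -0.02   0.22 -11.27] | t 7.75 j6 -1.59 F [-0.2  0.4 -1.2] w 0.606 tcp [667.3 138.4 113.2] yaw 96.5
```

View pics/w4.png

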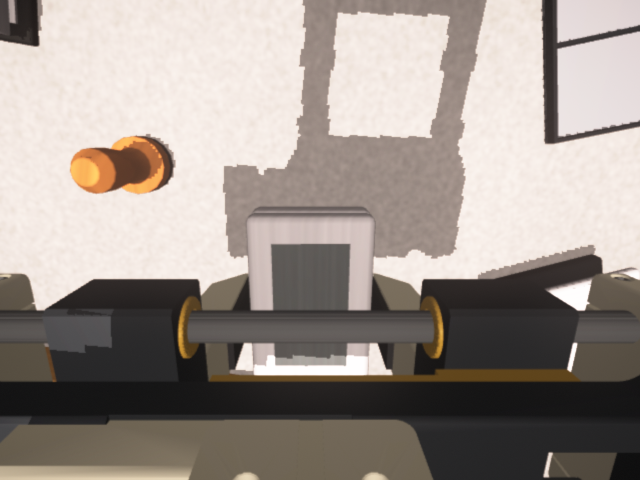

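Emit:
{"api": "servo_tool", "payload": {
  "plan": [
    [[25,25,0],[0,0,-1.5],0.3],
    [[55,55,0],[0,0,-3],0.3],
    [[85,85,0],[0,0,-5],0.3],
    [[115,115,0],[0,0,-7],0.3],
    [[145,145,0],[0,0,-9],0.3],
    [[175,175,0],[0,0,-11.3],0.3],
    [[190,191,0],[0,0,-11.3],0.3],
    [[196,197.4,0],[0,0,-11.3],0.3]
  ]
}}

```text
t: 8.6
tcp_pos: [446.7, 313.2, 109.7]
eef_rot: [-0.001, -0.156, 0.988, -0.0]
force: [0.8, -0.4, -0.0]
grip_width: 0.608
```

Emit:
{"api": "servo_tool", "payload": {
  "plan": [
    [[0,0,0],[0,0,0],0.3],
    [[0,0,0],[0,0,0],0.3],
    [[0,0,30],[0,0,0],0.3],
    [[0,0,55],[0,0,0],0.3],
    [[0,0,65],[0,0,0],0.3],
    [[0,0,65],[0,0,0],0.3]
  ]
}}

```text
t: 9.2
tcp_pos: [449.3, 311.1, 44.4]
eef_rot: [-0.001, -0.154, 0.988, -0.001]
force: [0.3, 0.3, -1.5]
grip_width: 0.608
```

Run:
```python
from h import *
go(450.4,312.4,9,107.75)
c,o=snap("wrist","w5")
d,_=snap("scene","s5"); cv2.imwrite("pics/s5c.png",cv2.resize(d["color"][200:310,340:470,::-1],None,fx=6,fy=5.4,interpolation=2))
```

```text
go (450.4, 312.4, 9) yaw 107.8 shift [-1.5  0.9 35.4] rot [-0.03 -0.17 -0.05] | t 9.2 j6 -1.41 F [ 0.3  0.3 -1.5] w 0.608 tcp [449.3 311.1  44.4] yaw 107.7
```

View pics/w5.png

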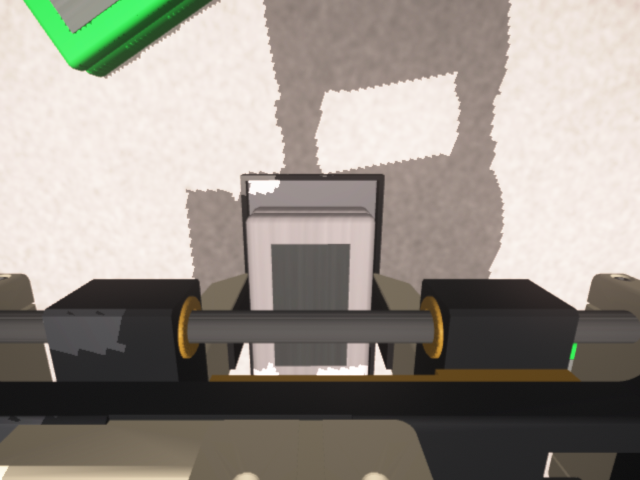

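View pics/s5c.png

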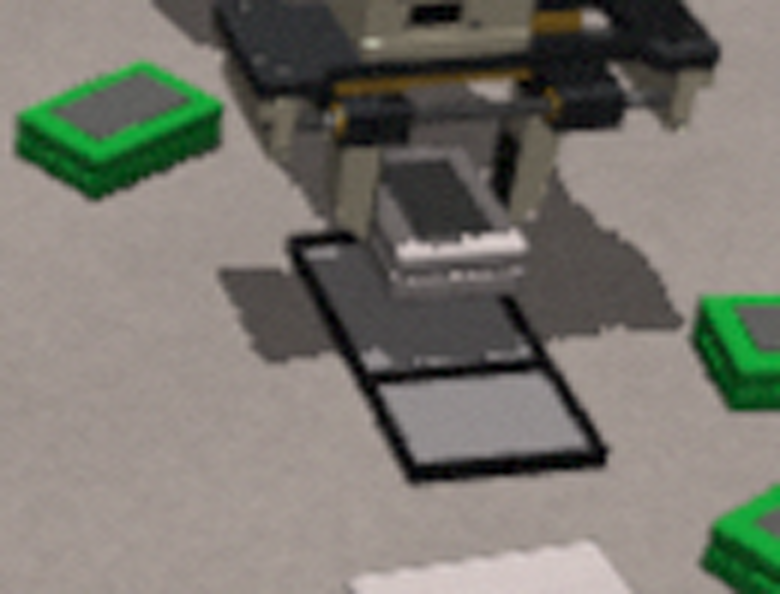

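Emit:
{"api": "servo_tool", "payload": {
  "plan": [
    [[-1,1,10],[0,0,0],0.3],
    [[-1.5,1,20],[0,0,0],0.3],
    [[-1.5,1,28],[0,0,0],0.3],
    [[-1.5,1,33],[0,0,0],0.3],
    [[-1.5,1,35.5],[0,0,0],0.3],
    [[-1.5,1,35.5],[0,0,0],0.3],
    [[-1.5,1,35.5],[0,0,0],0.85],
    [[-1.5,1,35.5],[0,0,0],0.85]
  ]
}}

```text
t: 10.1
tcp_pos: [450.7, 313.9, 10.8]
eef_rot: [0.0, -0.155, 0.988, 0.0]
force: [0.4, -0.6, -0.3]
grip_width: 0.735
```

Emit:
{"api": "servo_tool", "payload": {
  "plan": [
    [[0,0,0],[0,0,0],0.85],
    [[0,0,0],[0,0,0],0.85],
    [[0,0,0],[0,0,0],0.85],
    [[0,0,-20],[0,0,0],0.85],
    [[0,0,-60],[0,0,0],0.85],
    [[0,0,-105],[0,0,0],0.85],
    [[0,0,-150],[0,0,0],0.85],
    [[0,0,-170],[0,0,0],0.85]
  ]
}}

```text
t: 10.9
tcp_pos: [451.8, 314.5, 184.9]
eef_rot: [0.003, -0.155, 0.988, 0.001]
force: [1.0, 0.5, 0.5]
grip_width: 0.846
```

Run:
```python
from h import *
c,o=snap("wrist","w6"); objw(c,o,(451,314),22,65,60)
go(624,2,200,90)
```

```text
[ 280  174   61   88 5192] rect (array([450.13363647, 315.79156494]), [83.71295166015625, 56.1330680847168], np.float32(17.797487)) z [28.8 30.5 31.9]
 cast (array([449.56674194, 315.61538696]), [83.14864349365234, 55.44172668457031], np.float32(17.833572)) circ ((449.61651611328125, 315.7861328125), 48.55124282836914)
go (624, 2, 200) yaw 90 shift [ -67.6 -350.3  -13.2] rot [ 0.18  0.54 17.79] | t 10.95 j6 -1.41 F [0.5 0.5 2.2] w 0.848 tcp [452.7 315.  186.7] yaw 107.8
```

View pics/w6.png

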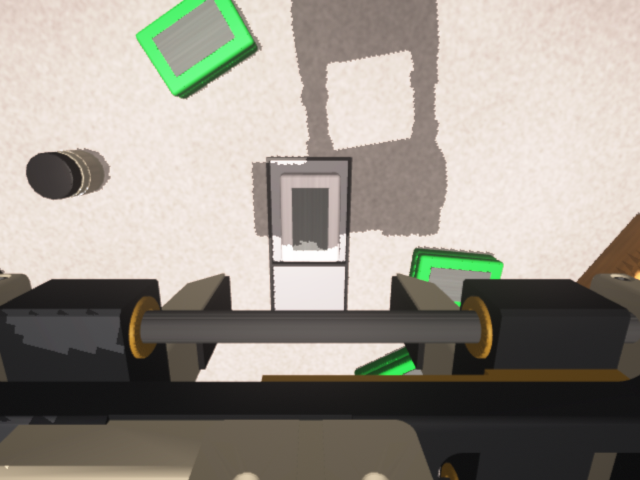

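Emit:
{"api": "servo_tool", "payload": {
  "plan": [
    [[-9,-45,0],[0,0,2],1],
    [[-18,-90,0],[0,0,5],1],
    [[-27,-138,0],[0,0,8],1],
    [[-36,-186,0],[0,0,11],1],
    [[-45,-234,0],[0,0,14],1],
    [[-54,-282,0],[0,0,17],1],
    [[-63,-330,0],[0.1,0.3,17.8],1],
    [[-67.6,-350,0],[0.1,0.3,17.8],1]
  ]
}}

```text
t: 11.75
tcp_pos: [622.9, -3.2, 179.4]
eef_rot: [-0.003, 0.002, 1.0, -0.002]
force: [-0.9, 0.1, -0.4]
grip_width: 0.998
```

Emit:
{"api": "servo_tool", "payload": {
  "plan": [
    [[0,0,0],[0,0,0],1],
    [[0,0,0],[0,0,0],1]
  ]
}}

```text
t: 11.95
tcp_pos: [621.1, 1.2, 179.5]
eef_rot: [-0.003, 0.001, 1.0, -0.001]
force: [-0.4, 0.5, 0.2]
grip_width: 0.998
```

Run:
```python
from h import *
go(624,2,180,90)
c,o=snap("wrist","w7"); objw(c,o,(627,3),50,40,100); objw(c,o,(627,3),10,45,25)
P=cloud(c,o)
```

```text
go (624, 2, 180) yaw 90 shift [-2.9  0.8 -0.5] rot [-0.1  -0.37 -0.06] | t 11.95 j6 -1.69 F [-0.4  0.5  0.2] w 0.998 tcp [621.1   1.2 179.5] yaw 89.9
[299 222  32  35 899] rect (array([625.93231201,   6.03814411]), [25.972026824951172, 25.92020606994629], np.float32(178.61487)) z [60.1 74.4 78. ]
 cast (array([623.19940186,   6.05606508]), [28.286951065063477, 25.0399169921875], np.float32(179.94173)) circ ((623.494384765625, 6.0053277015686035), 14.575824737548828)
[293 205  43  36 677] rect (array([622.17236328,   5.97767258]), [40.73909378051758, 32.8663444519043], np.float32(91.84022)) z [15.  19.2 22.5]
 cast (array([621.3336792 ,   5.97216225]), [40.42331314086914, 33.76300811767578], np.float32(91.73516)) circ ((625.1127319335938, 6.294318675994873), 20.805322647094727)
```

View pics/w7.png

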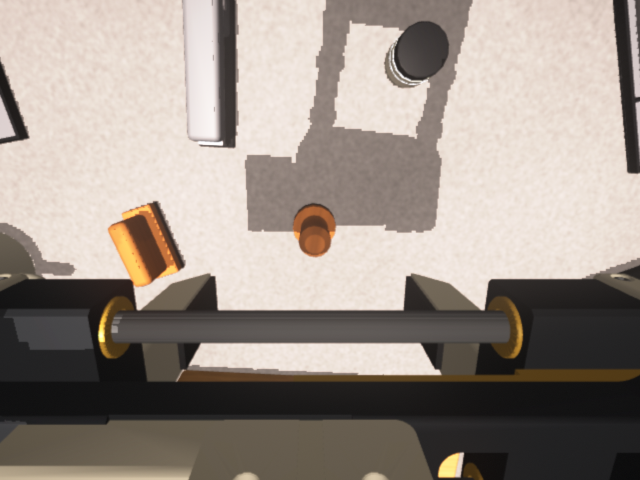

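Run:
```python
from h import *
c,o=snap("wrist","w7b")
f=K(c); d=c["depth"].astype(float); v,u=np.mgrid[:480,:640]
P=np.stack([(u-c["cx"])/f*d,(v-c["cy"])/f*d,d],-1); T=c["T_tool_cam"]; P=P@T[:3,:3].T+T[:3,3]
for b in (313,320,330,340): print(P[b,310].round(1))
print(P[285:340:10,60].round(0),P[274:300:4,208].round(0))
go(626,4.2,37,90)
```

```text
[ 31.3   1.4 -88.2]
[ 30.6   1.4 -90.3]
[ 29.    1.4 -92.2]
[ 26.2   1.4 -92. ]
[[ 37. -62. -83.]
 [ 37. -58. -90.]
 [ 37. -54. -95.]
 [ 36. -53. -97.]
 [ 33. -53. -97.]
 [ 31. -54. -97.]] [[ 11. -47.  -9.]
 [ 11. -47. -12.]
 [ 10. -46. -16.]
 [ 10. -44. -20.]
 [  8. -44. -21.]
 [  7. -44. -22.]
 [  5. -44. -22.]]
go (626, 4.2, 37) yaw 90 shift [ -5.8   2.1 143. ] rot [-0.11 -0.33  0.05] | t 12.05 j6 -1.69 F [-0.2  0.9  0.3] w 1.0 tcp [621.    2.4 180.1] yaw 90.1
```

Emit:
{"api": "servo_tool", "payload": {
  "plan": [
    [[-3,1,40],[-0.1,-0.3,0],1],
    [[-5.5,2,80],[-0.1,-0.3,0],1],
    [[-5.5,2,110],[-0.1,-0.3,0],1],
    [[-5.5,2,130],[-0.1,-0.3,0],1],
    [[-5.5,2,140],[-0.1,-0.3,0],1],
    [[-5.5,2,143],[-0.1,-0.3,0],1],
    [[-5.5,2,143],[-0.1,-0.3,0],0.6],
    [[-5.5,2,143],[-0.1,-0.3,0],0.1]
  ],
  "grip_force": 20
}}

```text
t: 12.85
tcp_pos: [627.3, 3.0, 38.7]
eef_rot: [0.001, -0.0, 1.0, -0.0]
force: [0.4, 0.6, 0.7]
grip_width: 0.874
```

Emit:
{"api": "servo_tool", "payload": {
  "plan": [
    [[0,0,0],[0,0,0],0.1],
    [[0,0,0],[0,0,0],0.1],
    [[0,0,0],[0,0,0],0.1],
    [[0,0,0],[0,0,0],0.1],
    [[0,0,0],[0,0,0],0.1],
    [[0,0,0],[0,0,0],0.1],
    [[0,0,0],[0,0,0],0.1]
  ]
}}

```text
t: 13.55
tcp_pos: [626.5, 2.8, 37.2]
eef_rot: [0.0, 0.0, 1.0, -0.0]
force: [0.0, -0.6, -1.7]
grip_width: 0.286
```

Run:
```python
from h import *
go(626,4.2,37,90)
d,_=snap("side","s8"); cv2.imwrite("pics/s8c.png",cv2.resize(d["color"][160:300,300:460,::-1],None,fx=4.2,fy=4.2,interpolation=2))
```

```text
go (626, 4.2, 37) yaw 90 shift [0.5 1.4 0.2] rot [-0.04  0.02 -0.01] | t 13.55 j6 -1.69 F [ 0.  -0.6 -1.7] w 0.286 tcp [626.5   2.8  37.2] yaw 90.0
```

View pics/s8c.png

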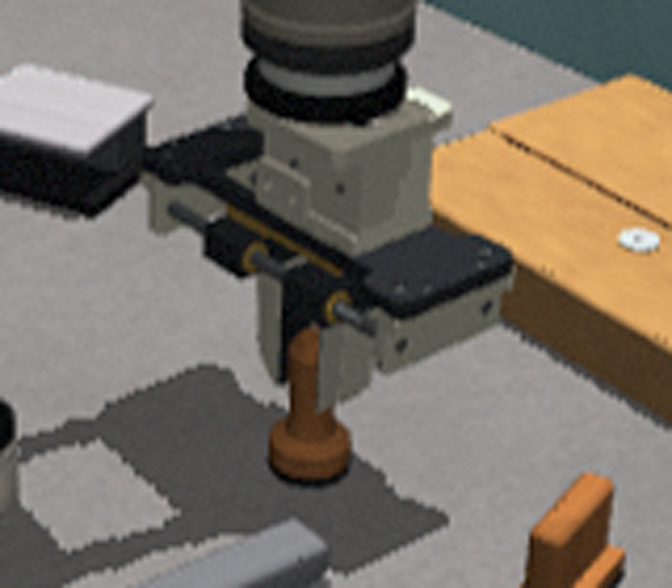

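Emit:
{"api": "servo_tool", "payload": {
  "plan": [
    [[0,0,-8],[0,0,0],0.1],
    [[0,0,-30],[0,0,0],0.1],
    [[0,0,-60],[0,0,0],0.1],
    [[5,20,-85],[0,0,0],0.1],
    [[15,55,-95],[0,0,0],0.1],
    [[25,95,-95],[0,0,0],0.1],
    [[36,135,-95],[0,0,0],0.1],
    [[48,175,-95],[0,0,0],0.1]
  ]
}}

```text
t: 14.4
tcp_pos: [578.0, 179.2, 132.9]
eef_rot: [0.001, 0.0, 1.0, -0.0]
force: [0.7, 0.5, -1.1]
grip_width: 0.287
```

Emit:
{"api": "servo_tool", "payload": {
  "plan": [
    [[12,40,0],[0,0,0],0.1],
    [[24,80,0],[0,0,0],0.1],
    [[36,120,0],[0,0,0],0.1],
    [[43,148,0],[0,0,0],0.1],
    [[46,160,0],[0,0,0],0.1],
    [[46,160,0],[0,0,0],0.1],
    [[46,160,0],[0,0,0],0.1]
  ]
}}

```text
t: 15.1
tcp_pos: [532.9, 336.8, 132.1]
eef_rot: [0.0, 0.0, 1.0, -0.001]
force: [-0.5, -0.7, -0.6]
grip_width: 0.281
```

Run:
```python
from h import *
go(532.2,338.6,40.2,90)
c,o=snap("wrist","w9")
```

```text
go (532.2, 338.6, 40.2) yaw 90 shift [ 0.7  1.9 91.9] rot [-0.08  0.02 -0.03] | t 15.1 j6 -1.13 F [-0.5 -0.7 -0.6] w 0.281 tcp [532.9 336.8 132.1] yaw 90.0
```

View pics/w9.png

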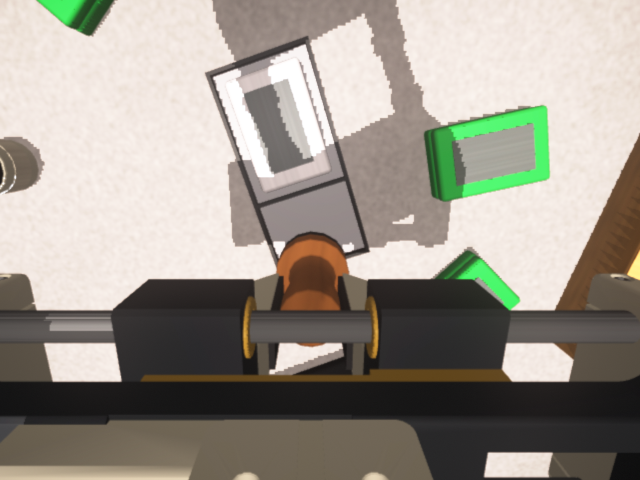

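Emit:
{"api": "servo_tool", "payload": {
  "plan": [
    [[0.7,2,30],[0,0,0],0.1],
    [[0.7,2,55],[0,0,0],0.1],
    [[0.7,2,72],[0,0,0],0.1],
    [[0.7,2,82],[0,0,0],0.1],
    [[0.7,2,88],[0,0,0],0.1],
    [[0.7,2,91.5],[0,0,0],0.1],
    [[0.7,2,91.5],[0,0,0],0.1],
    [[0.7,2,91.5],[0,0,0],0.1]
  ]
}}

```text
t: 15.95
tcp_pos: [532.4, 339.9, 41.3]
eef_rot: [0.001, 0.0, 1.0, -0.0]
force: [-0.6, 0.2, -1.6]
grip_width: 0.287
```

Run:
```python
from h import *
go(532.2,338.6,40.2,90)
d,_=snap("scene","s10"); cv2.imwrite("pics/s10c.png",cv2.resize(d["color"][200:310,350:480,::-1],None,fx=5.5,fy=5.4,interpolation=2))
```

```text
go (532.2, 338.6, 40.2) yaw 90 shift [ 0.2 -1.3  1.1] rot [-0.01  0.1  -0.02] | t 15.95 j6 -1.12 F [-0.6  0.2 -1.6] w 0.287 tcp [532.4 339.9  41.3] yaw 90.0
```

View pics/s10c.png

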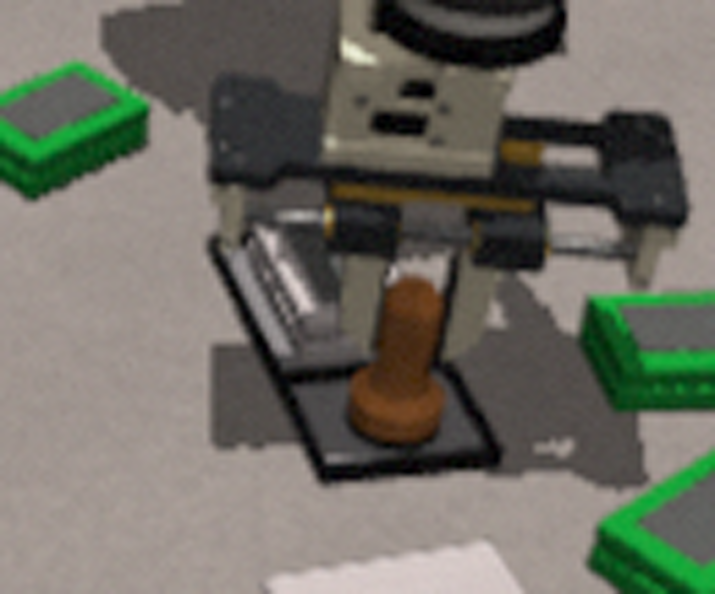

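The stamp foot sits inside the smaller bay. Releasing it.

Emit:
{"api": "servo_tool", "payload": {
  "plan": [
    [[0,-0.5,0.8],[0,0,0],0.1],
    [[0,-0.5,0.8],[0,0,0],0.55],
    [[0,-0.5,0.8],[0,0,0],0.55],
    [[0,-0.5,0.8],[0,0,0],0.55],
    [[0,-0.5,0.8],[0,0,0],0.55],
    [[0,-0.5,0.8],[0,0,0],0.55],
    [[0,-0.5,-20],[0,0,0],0.55],
    [[0,-0.5,-60],[0,0,0],0.55]
  ]
}}

```text
t: 16.8
tcp_pos: [529.9, 338.3, 98.0]
eef_rot: [-0.003, 0.0, 1.0, -0.002]
force: [0.7, 0.4, 0.0]
grip_width: 0.548
```

Emit:
{"api": "servo_tool", "payload": {
  "plan": [
    [[0,0,-45],[0,0,0],1],
    [[0,0,-85],[0,0,0],1],
    [[0,0,-105],[0,0,0],1],
    [[0,0,-105],[0,0,0],1]
  ]
}}

```text
t: 17.2
tcp_pos: [533.3, 340.2, 209.6]
eef_rot: [0.004, 0.0, 1.0, 0.001]
force: [-0.3, -0.2, -0.1]
grip_width: 0.848
```

Run:
```python
from h import *
c,o=snap("wrist","w11"); objw(c,o,(532,339),55,40,100)
d,_=snap("side","s11"); cv2.imwrite("pics/s11c.png",cv2.resize(d["color"][150:280,180:330,::-1],None,fx=4.5,fy=4.5,interpolation=2))
go(488,-84,205,87.4)
```

```text
[296 207  30  32 759] rect (array([531.86120605, 342.58578491]), [26.329153060913086, 26.18557357788086], np.float32(174.67725)) z [65.  77.7 81.1]
 cast (array([529.35205078, 342.36737061]), [27.713092803955078, 25.393205642700195], np.float32(179.92302)) circ ((529.6513061523438, 342.7899475097656), 14.262374877929688)
go (488, -84, 205) yaw 87.4 shift [ 4.340e+01 -4.233e+02  4.000e-01] rot [-0.05 -0.    2.59] | t 17.3 j6 -1.12 F [ 0.6 -0.2 -1. ] w 0.938 tcp [531.5 339.3 205. ] yaw 90.0
```

View pics/s11c.png

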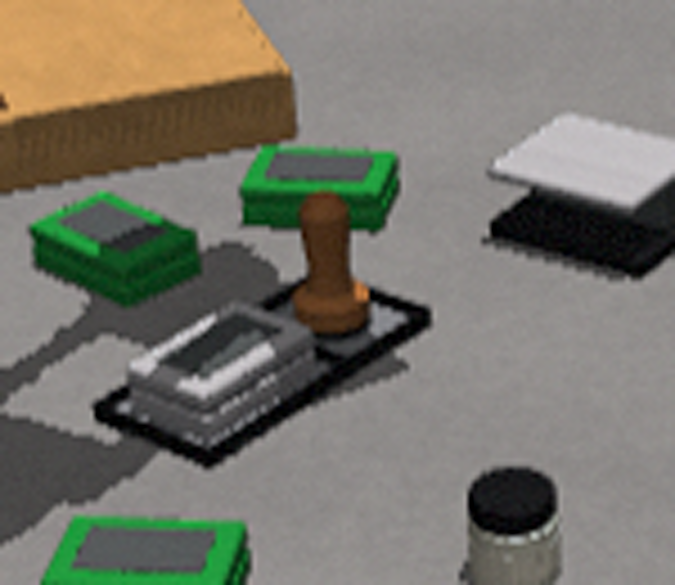

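Emit:
{"api": "servo_tool", "payload": {
  "plan": [
    [[4,-45,0],[0,0,0],1],
    [[8,-90,0],[0,0,0],1],
    [[12,-140,0],[0,0,0],1],
    [[16,-190,0],[0,0,0],1],
    [[20,-240,0],[0,0,-1],1],
    [[25,-290,0],[0,0,-2],1],
    [[30,-340,0],[0,0,-3],1],
    [[36,-390,0],[0,0,-4],1]
  ]
}}

```text
t: 18.1
tcp_pos: [494.4, -50.9, 203.8]
eef_rot: [-0.001, -0.035, 0.999, 0.0]
force: [0.5, -0.4, 0.3]
grip_width: 1.001
```

Emit:
{"api": "servo_tool", "payload": {
  "plan": [
    [[4,-48,0],[0,0,-1],1],
    [[8,-96,0],[0,0,-2],1],
    [[12,-144,0],[0,0,-3],1],
    [[15,-192,0],[0,0,-4],1],
    [[17,-240,0],[0,0,-5],1],
    [[18,-280,0],[0,0,-6],1],
    [[18,-290,0],[0,0,-6],1],
    [[18,-290,0],[0,0,-6],1]
  ]
}}

```text
t: 18.9
tcp_pos: [497.1, -340.5, 203.5]
eef_rot: [-0.001, -0.086, 0.996, 0.001]
force: [-0.5, 0.5, 0.1]
grip_width: 1.002
```

Run:
```python
from h import *
go(475,-343,205,100.2)
c,o=snap("wrist","w12"); g=cv2.cvtColor(c["color"],cv2.COLOR_RGB2GRAY)
cv2.imwrite("pics/w12c.png",cv2.resize(c["color"][80:330,200:440,::-1],None,fx=3,fy=2.4,interpolation=0) if 0 else cv2.resize(c["color"][90:290,220:420,::-1],None,fx=3,fy=3,interpolation=0))
```

```text
go (475, -343, 205) yaw 100.2 shift [22.2  1.3 -1.4] rot [ 0.14 -0.12 -0.36] | t 18.9 j6 -2.47 F [-0.5  0.5  0.1] w 1.002 tcp [ 497.1 -340.5  203.5] yaw 99.8
```

View pics/w12.png

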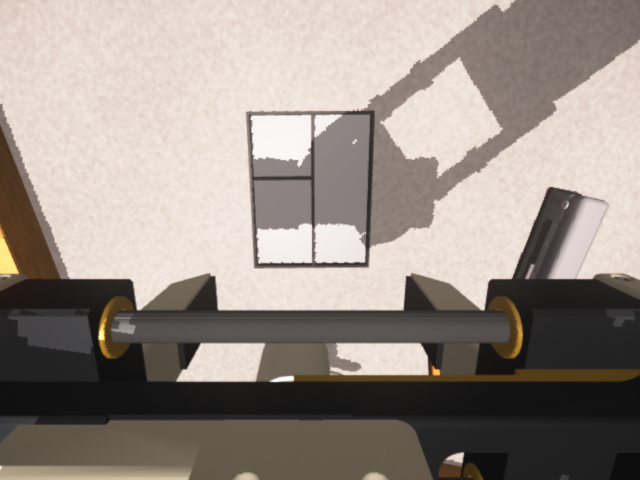

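View pics/w12c.png

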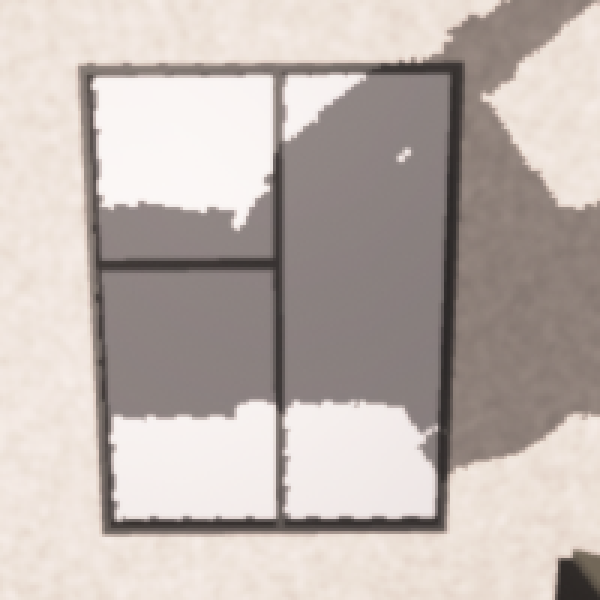

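Run:
```python
from h import *
c,o=snap("wrist","w12d")
q=ray(c,[[246.5,111.5],[374.3,111.2],[368.6,266.6],[254.7,267.6]],11,o)[:,:2]
print(np.linalg.norm(np.diff(q,axis=0),axis=1)); ctr,s,a=rect(q); print(ctr,s,a,q.mean(0))
yw,M=yawy(o); tx=M[:2,0]; ty=M[:2,1]
ctr=q.mean(0)-1.9*ty-0.7*tx; print("true",ctr)
t=np.radians(a); Rm=np.array([[np.cos(t),-np.sin(t)],[np.sin(t),np.cos(t)]])
for n,p in [("stapler",(0,31.5)),("oblong",(31.5,-29.5)),("glue",(-47.5,-29.5))]: print(n,ctr+Rm@np.array(p))
go(475,-84,190,87.4)
```

```text
[123.77839655 159.43430222 123.96423517]
[ 475.30535889 -339.69522095] [160.13104248046875, 123.9642105102539] 10.359934 [ 475.47467876 -339.71192057]
true [ 476.49158338 -341.46288276]
stapler [ 470.82689755 -310.47641233]
oblong [ 512.78307705 -364.81727241]
glue [ 435.0709766  -379.02394481]
go (475, -84, 190) yaw 87.4 shift [-21.8 254.3  15.1] rot [ 0.11 -0.08 12.6 ] | t 19.0 j6 -2.47 F [-0.   0.3  0.4] w 1.001 tcp [ 497.7 -338.3  204.7] yaw 100.0
```

Emit:
{"api": "servo_tool", "payload": {
  "plan": [
    [[-3,42,2],[0,0,2],1],
    [[-7,85,5],[0,0,4.5],1],
    [[-11,130,8],[0,0,7],1],
    [[-15,175,11],[0,0,9.5],1],
    [[-19,220,13],[0,0,12],1],
    [[-22,254,15],[0,0,12.6],1],
    [[-22,254,15],[0,0,12.6],1],
    [[-22,254,15],[0,0,12.6],1]
  ]
}}

```text
t: 19.8
tcp_pos: [475.3, -84.0, 191.1]
eef_rot: [0.0, 0.021, 1.0, -0.0]
force: [0.7, -0.1, 0.6]
grip_width: 1.0
```

Run:
```python
from h import *
c,o=snap("wrist","w13"); objw(c,o,(488,-84),40,80,60)
go(488,-84,190,87.4)
```

```text
[ 296  173   32  124 3755] rect (array([487.27874756, -82.23735046]), [116.30018615722656, 28.009746551513672], np.float32(176.99614)) z [45.4 49.  50.3]
 cast (array([486.62014771, -82.20937347]), [116.14298248291016, 27.527021408081055], np.float32(176.97893)) circ ((486.75396728515625, -82.26467895507812), 58.77316665649414)
go (488, -84, 190) yaw 87.4 shift [-12.3   1.6   1.1] rot [-0.06  0.05  0.12] | t 19.85 j6 -1.86 F [ 0.  -0.2 -0.1] w 0.999 tcp [475.6 -85.  191. ] yaw 87.5
```

View pics/w13.png

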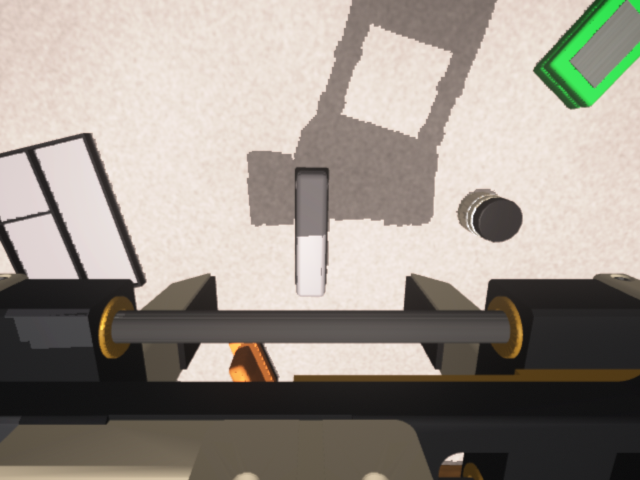

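Emit:
{"api": "servo_tool", "payload": {
  "plan": [
    [[-6,0.5,40],[0,0,0.4],1],
    [[-12,1,80],[0,0,0.4],1],
    [[-12,1,120],[0,0,0.4],1],
    [[-12,1,150],[0,0,0.4],1],
    [[-12,1,165],[0,0,0.4],1],
    [[-12,1,171],[0,0,0.4],1],
    [[-12,1,171],[0,0,0.4],0.6],
    [[-12,1,171],[0,0,0.4],0.1]
  ],
  "grip_force": 35
}}

```text
t: 20.65
tcp_pos: [488.5, -86.1, 20.6]
eef_rot: [0.001, 0.027, 1.0, -0.001]
force: [0.4, -0.1, 0.2]
grip_width: 0.873
```

Emit:
{"api": "servo_tool", "payload": {
  "plan": [
    [[0,0,0],[0,0,0],0.1],
    [[0,0,0],[0,0,0],0.1],
    [[0,0,0],[0,0,0],0.1],
    [[0,0,0],[0,0,0],0.1],
    [[0,0,0],[0,0,0],0.1],
    [[0,0,0],[0,0,0],0.1],
    [[0,0,0],[0,0,0],0.1]
  ]
}}

```text
t: 21.35
tcp_pos: [487.8, -85.4, 19.8]
eef_rot: [0.0, 0.026, 1.0, -0.0]
force: [-0.4, 0.6, 0.6]
grip_width: 0.306
```

Run:
```python
from h import *
go(470.8,-310.5,90,100.4)
d,_=snap("side","s14"); cv2.imwrite("pics/s14c.png",cv2.resize(d["color"][200:340,270:430,::-1],None,fx=4.2,fy=4.2,interpolation=2))
```

```text
go (470.8, -310.5, 90) yaw 100.4 shift [   5.1 -225.7  -70.1] rot [ -0.03   0.02 -13.42] | t 21.35 j6 -1.85 F [-0.4  0.6  0.6] w 0.306 tcp [487.8 -85.4  19.8] yaw 87.0
```

View pics/s14c.png

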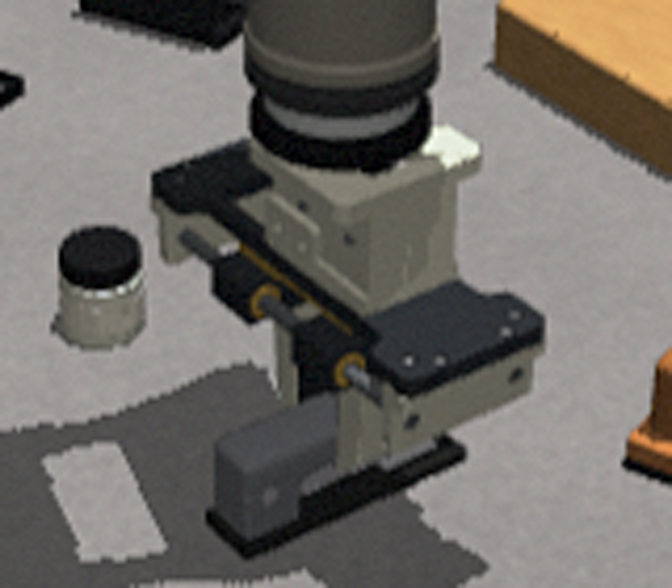

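Emit:
{"api": "servo_tool", "payload": {
  "plan": [
    [[0,0,-8],[0,0,0],0.1],
    [[0,0,-30],[0,0,0],0.1],
    [[0,-10,-60],[0,0,0],0.1],
    [[1,-40,-70],[0,0,-2],0.1],
    [[2,-75,-70],[0,0,-4],0.1],
    [[3,-110,-70],[0,0,-6],0.1],
    [[4,-145,-70],[0,0,-8],0.1],
    [[5,-180,-70],[0,0,-11],0.1]
  ]
}}

```text
t: 22.2
tcp_pos: [472.9, -266.2, 90.3]
eef_rot: [0.0, -0.07, 0.998, -0.0]
force: [0.5, -0.1, -2.2]
grip_width: 0.302
```

Emit:
{"api": "servo_tool", "payload": {
  "plan": [
    [[-2,-20,0],[0,0,-1.5],0.1],
    [[-5,-35,0],[0,0,-2.4],0.1],
    [[-7,-42,0],[0,0,-2.4],0.1],
    [[-7,-42,0],[0,0,-2.4],0.1],
    [[-7,-42,15],[0,0,-2.4],0.1],
    [[-7,-42,35],[0,0,-2.4],0.1],
    [[-7,-42,45],[0,0,-2.4],0.1],
    [[-7,-42,45],[0,0,-2.4],0.1]
  ]
}}

```text
t: 23.0
tcp_pos: [485.2, -304.0, 43.6]
eef_rot: [-0.001, -0.091, 0.996, 0.001]
force: [-0.3, 1.2, -1.2]
grip_width: 0.301
```

Run:
```python
from h import *
go(470.3,-307.5,23,100.4)
c,o=snap("wrist","w15")
d,_=snap("side","s15"); cv2.imwrite("pics/s15c.png",cv2.resize(d["color"][300:470,340:540,::-1],None,fx=3.5,fy=3.5,interpolation=2))
```

```text
go (470.3, -307.5, 23) yaw 100.4 shift [15.2 -0.8 20.6] rot [ 0.13 -0.12  0.02] | t 23.0 j6 -2.45 F [-0.3  1.2 -1.2] w 0.301 tcp [ 485.2 -304.    43.6] yaw 100.4
```

View pics/w15.png

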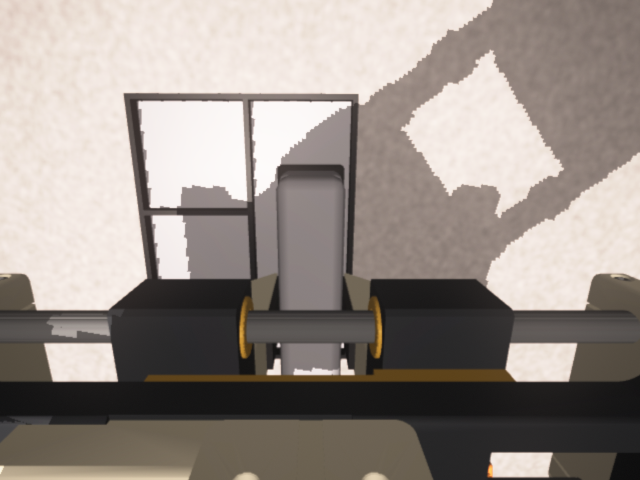

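View pics/s15c.png

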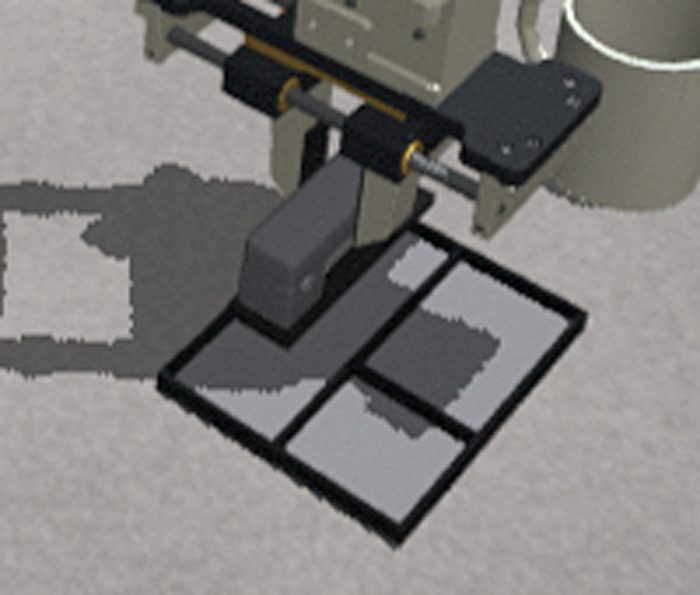

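Emit:
{"api": "servo_tool", "payload": {
  "plan": [
    [[8,-1,0],[0,0,0],0.1],
    [[15,-2,0],[0,0,0],0.1],
    [[15,-2,6],[0,0,0],0.1],
    [[15,-2,12],[0,0,0],0.1],
    [[15,-2,17],[0,0,0],0.1],
    [[15,-2,20],[0,0,0],0.1],
    [[15,-2,20],[0,0,0],0.1],
    [[15,-2,20],[0,0,0],0.1]
  ]
}}

```text
t: 23.9
tcp_pos: [471.8, -310.2, 24.8]
eef_rot: [0.0, -0.091, 0.996, -0.0]
force: [-0.6, 0.4, -2.4]
grip_width: 0.304
```

Run:
```python
from h import *
go(470.3,-308.7,23,100.4)
c,o=snap("wrist","w16")
d,_=snap("side","s16"); cv2.imwrite("pics/s16c.png",cv2.resize(d["color"][300:470,340:540,::-1],None,fx=3.5,fy=3.5,interpolation=2))
```

```text
go (470.3, -308.7, 23) yaw 100.4 shift [1.2 1.8 1.8] rot [-0.03  0.01 -0.  ] | t 23.9 j6 -2.47 F [-0.6  0.4 -2.4] w 0.304 tcp [ 471.8 -310.2   24.8] yaw 100.4
```

View pics/s16c.png

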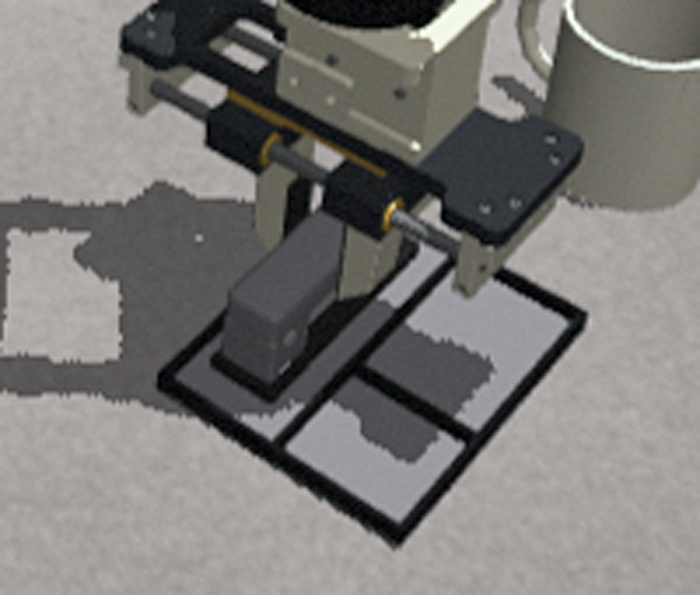

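View pics/w16.png

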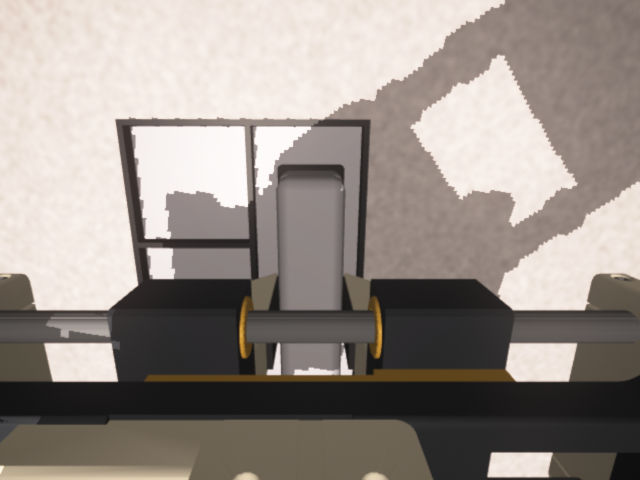

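Nicely inside the full-length bay. I'll lower the last 1.8 mm and release.

Emit:
{"api": "servo_tool", "payload": {
  "plan": [
    [[1,1,1],[0,0,0],0.1],
    [[1,1,1.8],[0,0,0],0.1],
    [[1,1,1.8],[0,0,0],0.5],
    [[1,1,1.8],[0,0,0],0.5],
    [[1,1,1.8],[0,0,0],0.5],
    [[1,1,1.8],[0,0,0],0.5],
    [[1,1,1.8],[0,0,0],0.5],
    [[1,1,-10],[0,0,0],0.5]
  ]
}}

```text
t: 24.8
tcp_pos: [469.7, -308.8, 34.1]
eef_rot: [-0.001, -0.09, 0.996, 0.001]
force: [-0.8, -0.1, -0.7]
grip_width: 0.504
```

Emit:
{"api": "servo_tool", "payload": {
  "plan": [
    [[0,0,-40],[0,0,0],0.5],
    [[0,0,-85],[0,0,0],1],
    [[0,0,-130],[0,0,0],1],
    [[0,0,-160],[0,0,0],1],
    [[0,0,-160],[0,0,0],1]
  ]
}}

```text
t: 25.3
tcp_pos: [472.4, -311.0, 201.0]
eef_rot: [0.004, -0.091, 0.996, -0.004]
force: [-0.1, 0.1, 0.0]
grip_width: 0.798
```

Run:
```python
from h import *
c,o=snap("wrist","w17"); objw(c,o,(470,-308),43,80,70)
go(630,-156,200,107.5)
```

```text
[ 299  156   31  124 3674] rect (array([ 470.38873291, -307.27368164]), [116.44696044921875, 27.919292449951172], np.float32(10.65476)) z [49.2 52.  53.4]
 cast (array([ 469.89422607, -307.39172363]), [115.669189453125, 27.460697174072266], np.float32(10.677099)) circ ((469.795166015625, -307.2521057128906), 58.58663558959961)
go (630, -156, 200) yaw 107.5 shift [-183.8  122.9   -1.9] rot [-0.32  0.2  -7.11] | t 25.35 j6 -2.47 F [ 0.4 -0.3  0.3] w 0.843 tcp [ 471.4 -310.1  198.1] yaw 100.4
```

View pics/w17.png

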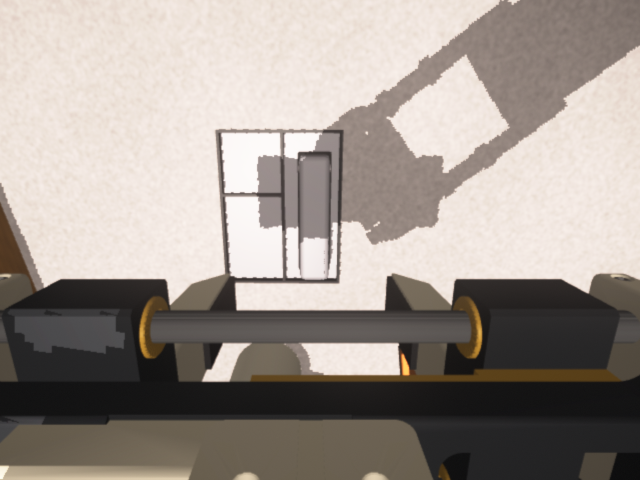

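Emit:
{"api": "servo_tool", "payload": {
  "plan": [
    [[-35,23,0],[0,0,-1.5],1],
    [[-75,50,0],[0,0,-3],1],
    [[-115,77,0],[0,0,-5],1],
    [[-155,104,0],[-0.2,0.1,-7],1],
    [[-184,123,0],[-0.2,0.1,-7.1],1],
    [[-184,123,0],[-0.2,0.1,-7.1],1],
    [[-184,123,0],[-0.2,0.1,-7.1],1],
    [[-184,123,0],[-0.2,0.1,-7.1],1]
  ]
}}

```text
t: 26.15
tcp_pos: [628.3, -155.9, 194.1]
eef_rot: [-0.002, -0.152, 0.988, 0.002]
force: [-0.1, -0.3, -0.2]
grip_width: 1.001
```

Run:
```python
from h import *
c,o=snap("wrist","w18"); objw(c,o,(643,-156),50,55,75)
go(643,-156,33,107.5)
```

```text
[ 295  208   20   65 1237] rect (array([ 642.34118652, -154.67218018]), [59.701541900634766, 17.338699340820312], np.float32(17.532885)) z [55.2 58.8 60.3]
 cast (array([ 641.1138916 , -155.00015259]), [59.389869689941406, 17.08097267150879], np.float32(17.579103)) circ ((641.0110473632812, -154.59107971191406), 30.001605987548828)
go (643, -156, 33) yaw 107.5 shift [-14.5  -4.7 161.5] rot [ 0.19 -0.14 -0.1 ] | t 26.2 j6 -2.24 F [-0.6 -0.4  0.1] w 1.0 tcp [ 628.3 -156.3  194.5] yaw 107.4
```

View pics/w18.png

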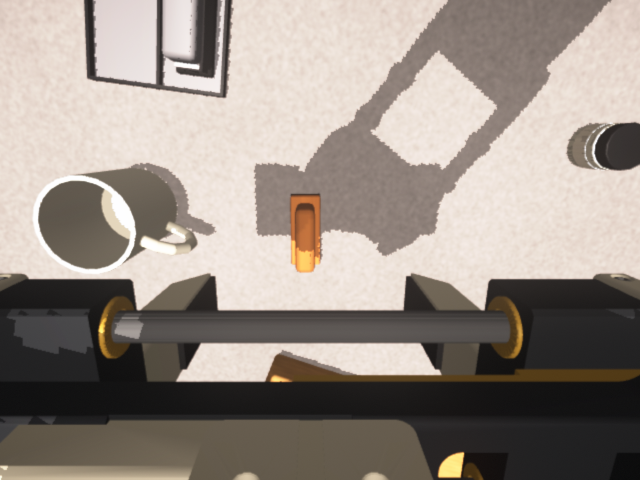

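Emit:
{"api": "servo_tool", "payload": {
  "plan": [
    [[-7,-2,40],[0.2,-0.1,0],1],
    [[-14.5,-5,80],[0.2,-0.1,0],1],
    [[-14.5,-5,115],[0.2,-0.1,0],1],
    [[-14.5,-5,145],[0.2,-0.1,0],1],
    [[-14.5,-5,160],[0.2,-0.1,0],1],
    [[-14.5,-5,165],[0.2,-0.1,0],1],
    [[-14.5,-5,165],[0.2,-0.1,0],0.6],
    [[-14.5,-5,165],[0.2,-0.1,0],0.05]
  ],
  "grip_force": 25
}}

```text
t: 27.0
tcp_pos: [645.3, -155.9, 31.8]
eef_rot: [0.002, -0.152, 0.988, -0.001]
force: [-0.4, 0.1, 0.6]
grip_width: 0.874
```

Emit:
{"api": "servo_tool", "payload": {
  "plan": [
    [[0,0,0],[0,0,0],0.05],
    [[0,0,0],[0,0,0],0.05],
    [[0,0,0],[0,0,0],0.05],
    [[0,0,0],[0,0,0],0.05],
    [[0,0,0],[0,0,0],0.05],
    [[0,0,0],[0,0,0],0.05],
    [[0,0,0],[0,0,0],0.05],
    [[0,0,0],[0,0,0],0.05]
  ]
}}

```text
t: 27.8
tcp_pos: [644.3, -155.3, 29.8]
eef_rot: [0.0, -0.152, 0.988, -0.0]
force: [-0.9, -0.9, -0.7]
grip_width: 0.199
```

Run:
```python
from h import *
go(514.8,-364.5,105,100.4)
d,_=snap("side","s19"); cv2.imwrite("pics/s19c.png",cv2.resize(d["color"][180:360,360:580,::-1],None,fx=3.3,fy=3.3,interpolation=2))
```

```text
go (514.8, -364.5, 105) yaw 100.4 shift [ 186.3 -160.7  -75.1] rot [-0.04  0.02  7.09] | t 27.8 j6 -2.23 F [-0.9 -0.9 -0.7] w 0.199 tcp [ 644.3 -155.3   29.8] yaw 107.5
```

View pics/s19c.png

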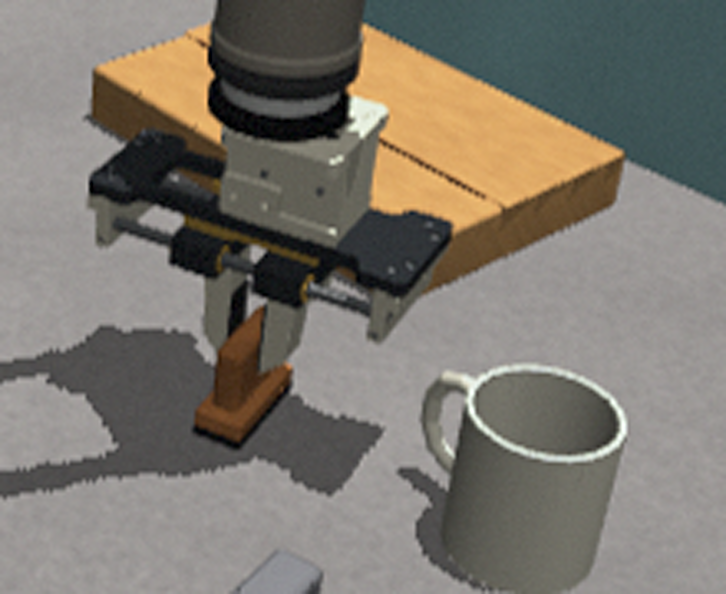

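Emit:
{"api": "servo_tool", "payload": {
  "plan": [
    [[0,0,-8],[0,0,0],0.05],
    [[10,0,-35],[0,0,0],0.05],
    [[40,-10,-65],[0,0,1],0.05],
    [[75,-35,-80],[0,0,3],0.05],
    [[110,-65,-80],[0,0,5],0.05],
    [[140,-95,-80],[0,0,7],0.05],
    [[165,-125,-80],[0,0,7.1],0.05],
    [[183,-152,-80],[0,0,7.1],0.05]
  ]
}}

```text
t: 28.65
tcp_pos: [514.0, -357.1, 110.7]
eef_rot: [0.0, -0.09, 0.996, -0.001]
force: [-0.3, 0.1, -0.7]
grip_width: 0.195
```

Emit:
{"api": "servo_tool", "payload": {
  "plan": [
    [[4,-6,0],[0,0,0],0.05],
    [[4,-6,0],[0,0,0],0.05],
    [[4,-6,0],[0,0,0],0.05]
  ]
}}

```text
t: 28.95
tcp_pos: [512.8, -360.7, 110.0]
eef_rot: [0.0, -0.091, 0.996, 0.0]
force: [0.2, 1.1, -0.9]
grip_width: 0.195
```

Run:
```python
from h import *
go(514.8,-364.5,33,100.4)
c,o=snap("wrist","w20")
```

```text
go (514.8, -364.5, 33) yaw 100.4 shift [-1.3 -4.1 77. ] rot [0.01 0.03 0.01] | t 28.95 j6 -2.49 F [ 0.2  1.1 -0.9] w 0.195 tcp [ 512.8 -360.7  110. ] yaw 100.4
```

View pics/w20.png

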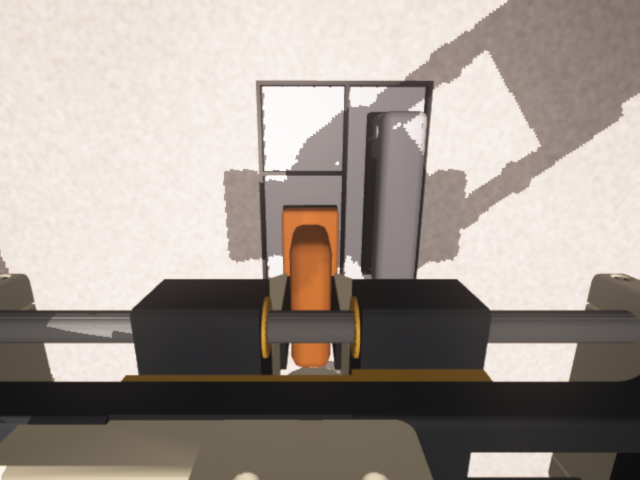

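Emit:
{"api": "servo_tool", "payload": {
  "plan": [
    [[-1,-4,10],[0,0,0],0.05],
    [[-1,-4,30],[0,0,0],0.05],
    [[-1,-4,48],[0,0,0],0.05],
    [[-1,-4,62],[0,0,0],0.05],
    [[-1,-4,70],[0,0,0],0.05],
    [[-1,-4,75],[0,0,0],0.05],
    [[-1,-4,75],[0,0,0],0.05],
    [[-1,-4,75],[0,0,0],0.05]
  ]
}}

```text
t: 29.8
tcp_pos: [514.6, -365.9, 35.5]
eef_rot: [0.001, -0.091, 0.996, -0.001]
force: [0.0, 0.2, -1.3]
grip_width: 0.196
```

Run:
```python
from h import *
go(514.8,-364.5,33,100.4)
c,o=snap("wrist","w21")
d,_=snap("side","s21"); cv2.imwrite("pics/s21c.png",cv2.resize(d["color"][300:470,340:540,::-1],None,fx=3.5,fy=3.5,interpolation=2))
```

```text
go (514.8, -364.5, 33) yaw 100.4 shift [-0.4  1.3  2.5] rot [-0.09  0.07 -0.01] | t 29.8 j6 -2.49 F [ 0.   0.2 -1.3] w 0.196 tcp [ 514.6 -365.9   35.5] yaw 100.4
```

View pics/s21c.png

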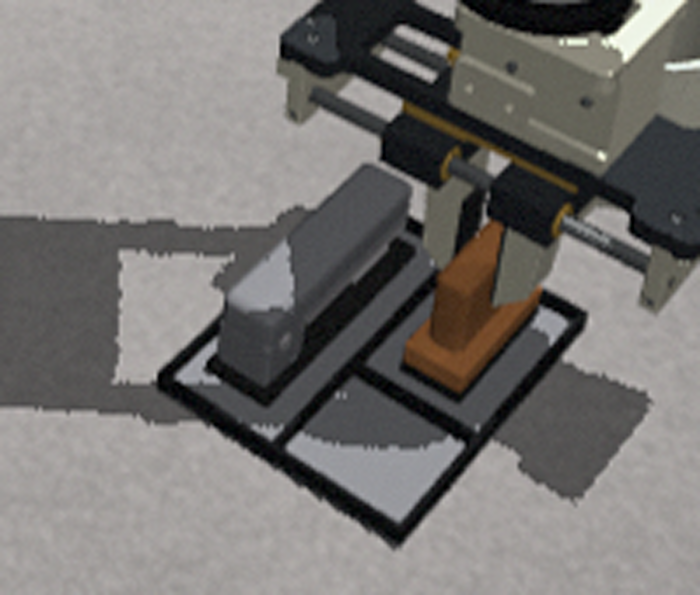

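View pics/w21.png

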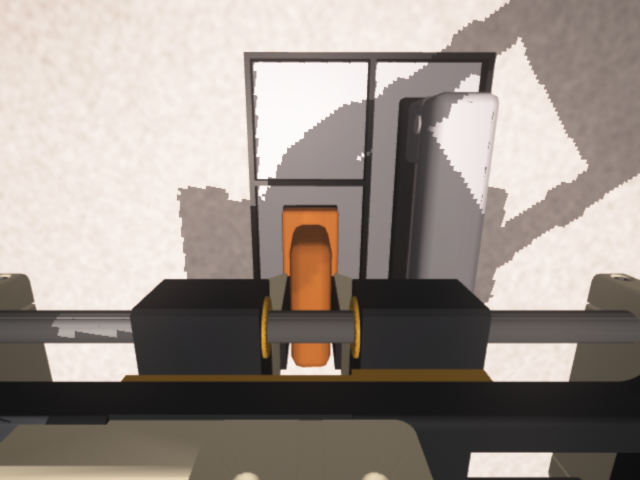

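Emit:
{"api": "servo_tool", "payload": {
  "plan": [
    [[0,0,1.2],[0,0,0],0.05],
    [[0,0,2.3],[0,0,0],0.05],
    [[0,0,2.3],[0,0,0],0.4],
    [[0,0,2.3],[0,0,0],0.4],
    [[0,0,2.3],[0,0,0],0.4],
    [[0,0,2.3],[0,0,0],0.4],
    [[0,0,2.3],[0,0,0],0.4],
    [[0,0,-10],[0,0,0],0.4]
  ]
}}

```text
t: 30.7
tcp_pos: [513.4, -364.8, 43.7]
eef_rot: [-0.001, -0.09, 0.996, 0.001]
force: [-0.4, 0.3, 0.0]
grip_width: 0.396
```

Emit:
{"api": "servo_tool", "payload": {
  "plan": [
    [[0,0,-40],[0,0,0],0.4],
    [[0,0,-85],[0,0,0],1],
    [[0,0,-130],[0,0,0],1],
    [[0,0,-150],[0,0,0],1],
    [[0,0,-150],[0,0,0],1]
  ]
}}

```text
t: 31.2
tcp_pos: [515.6, -366.8, 200.2]
eef_rot: [0.003, -0.091, 0.996, -0.004]
force: [0.1, -0.4, -1.5]
grip_width: 0.697
```

Run:
```python
from h import *
c,o=snap("wrist","w22"); objw(c,o,(514,-364),54,50,75)
go(470,86,195,80)
```

```text
[ 303  188   21   65 1257] rect (array([ 511.5814209 , -364.59594727]), [58.52622604370117, 17.720741271972656], np.float32(9.794617)) z [58.3 61.7 63.2]
 cast (array([ 511.12158203, -364.60192871]), [58.32337188720703, 17.458293914794922], np.float32(10.052668)) circ ((511.1764221191406, -364.4193115234375), 29.545753479003906)
go (470, 86, 195) yaw 80 shift [-37.5 452.6   0.5] rot [-0.19  0.21 20.38] | t 31.25 j6 -2.49 F [ 0.1  0.4 -0.7] w 0.74 tcp [ 514.7 -366.   197.2] yaw 100.4
```

View pics/w22.png

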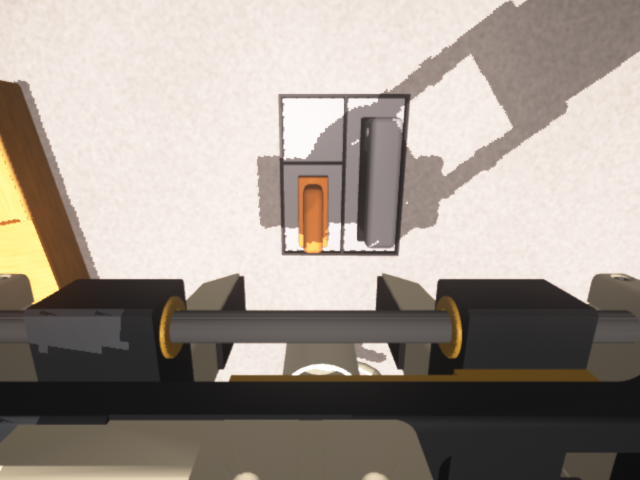

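Emit:
{"api": "servo_tool", "payload": {
  "plan": [
    [[-4,45,0],[0,0,7],1],
    [[-8,92,0],[0,0,15],1],
    [[-12,140,0],[0,0,23],1],
    [[-16,188,0],[0,0,31],1],
    [[-20,236,0],[0,0,39],1],
    [[-24,284,0],[0,0,47],1],
    [[-28,332,0],[0,0,55],1],
    [[-32,380,0],[0,0,63],1]
  ]
}}

```text
t: 32.05
tcp_pos: [476.7, 7.7, 193.2]
eef_rot: [-0.001, 0.437, 0.9, -0.001]
force: [1.3, -0.5, 0.4]
grip_width: 1.0
```

Run:
```python
from h import *
go(480,86,195,37)
go(480,86,195,-34)
```

```text
go (480, 86, 195) yaw 37 shift [59.5 51.  -1.8] rot [-0.11 -0.09  1.23] | t 32.05 j6 -0.81 F [ 1.3 -0.5  0.4] w 1.0 tcp [476.7   7.7 193.2] yaw 38.2
go (480, 86, 195) yaw -34 shift [59.5 51.  -1.8] rot [-0.15 -0.   72.23] | t 32.05 j6 -0.81 F [ 1.3 -0.5  0.4] w 1.0 tcp [476.7   7.7 193.2] yaw 38.2
```

Emit:
{"api": "servo_tool", "payload": {
  "plan": [
    [[12,10,0],[0,0,8],1],
    [[24,20,0],[0,0,16],1],
    [[36,31,0],[0,0,24],1],
    [[48,41,0],[0,0,32],1],
    [[57,49,0],[0,0,40],1],
    [[57,49,0],[0,0,48],1],
    [[57,49,0],[0,0,56],1],
    [[57,49,0],[0,0,64],1]
  ]
}}

```text
t: 32.85
tcp_pos: [480.0, 80.9, 193.0]
eef_rot: [-0.001, 0.847, 0.532, -0.001]
force: [-0.7, -0.6, -0.1]
grip_width: 0.999
```

Emit:
{"api": "servo_tool", "payload": {
  "plan": [
    [[0,0,0],[0,0,8],1],
    [[0,0,0],[0,0,8],1],
    [[0,0,0],[0,0,8],1]
  ]
}}

```text
t: 33.15
tcp_pos: [480.4, 80.8, 193.7]
eef_rot: [-0.0, 0.88, 0.475, -0.001]
force: [-0.2, 0.5, -0.6]
grip_width: 1.0
```

Run:
```python
from h import *
c,o=snap("wrist","w23"); objw(c,o,(479,87),42,45,60)
yw,M=yawy(o); print(-1.9*M[:2,1]-0.7*M[:2,0])
go(479,86.5,6,-34.6)
```

```text
[ 284  195   44   45 1514] rect (array([479.0602417 ,  89.56543732]), [40.23890686035156, 39.93670654296875], np.float32(129.89987)) z [45.9 47.3 48.5]
 cast (array([479.12011719,  89.89360046]), [40.122352600097656, 39.8661994934082], np.float32(90.8365)) circ ((478.9638366699219, 90.02644348144531), 20.469507217407227)
[-1.9727851   0.45619106]
go (479, 86.5, 6) yaw -34.6 shift [  4.1  -4.4 187.9] rot [-0.03  0.06  1.33] | t 33.2 j6 0.59 F [-0.6  0.3  0.8] w 1.0 tcp [480.6  80.8 193.9] yaw -33.3
```

View pics/w23.png

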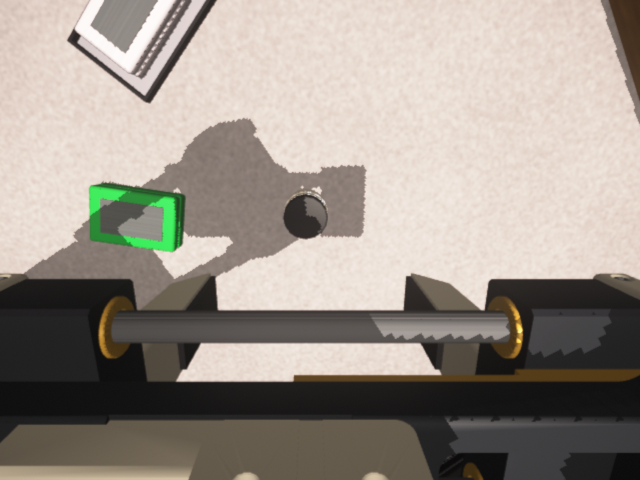

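Emit:
{"api": "servo_tool", "payload": {
  "plan": [
    [[3,-4,40],[0,0,1],1],
    [[6,-7,80],[0,0,1.3],1],
    [[6,-7,120],[0,0,1.3],1],
    [[6,-7,150],[0,0,1.3],1],
    [[6,-7,172],[0,0,1.3],1],
    [[6,-7,182],[0,0,1.3],1],
    [[6,-7,185],[0,0,1.3],1],
    [[6,-7,185],[0,0,1.3],0.6]
  ],
  "grip_force": 18
}}

```text
t: 34.0
tcp_pos: [479.0, 89.6, 10.0]
eef_rot: [0.0, 0.886, 0.464, 0.0]
force: [0.6, 0.4, 0.3]
grip_width: 0.952
```

Emit:
{"api": "servo_tool", "payload": {
  "plan": [
    [[0,0,0],[0,0,0],0.25],
    [[0,0,0],[0,0,0],0.25],
    [[0,0,0],[0,0,0],0.25],
    [[0,0,0],[0,0,0],0.25],
    [[0,0,0],[0,0,0],0.25],
    [[0,0,0],[0,0,0],0.25],
    [[0,0,0],[0,0,0],0.25]
  ]
}}

```text
t: 34.7
tcp_pos: [478.8, 89.5, 9.8]
eef_rot: [0.0, 0.886, 0.464, 0.0]
force: [0.2, 0.8, 2.2]
grip_width: 0.452
```

Run:
```python
from h import *
go(433,-381,105,-34.6)
d,_=snap("side","s24"); cv2.imwrite("pics/s24c.png",cv2.resize(d["color"][180:320,210:370,::-1],None,fx=4.2,fy=4.2,interpolation=2))
```

```text
go (433, -381, 105) yaw -34.6 shift [-412.7  230.7  -95. ] rot [ 0.06 -0.01 -0.16] | t 34.7 j6 0.64 F [0.2 0.8 2.2] w 0.452 tcp [478.8  89.5   9.8] yaw -34.8
```

View pics/s24c.png

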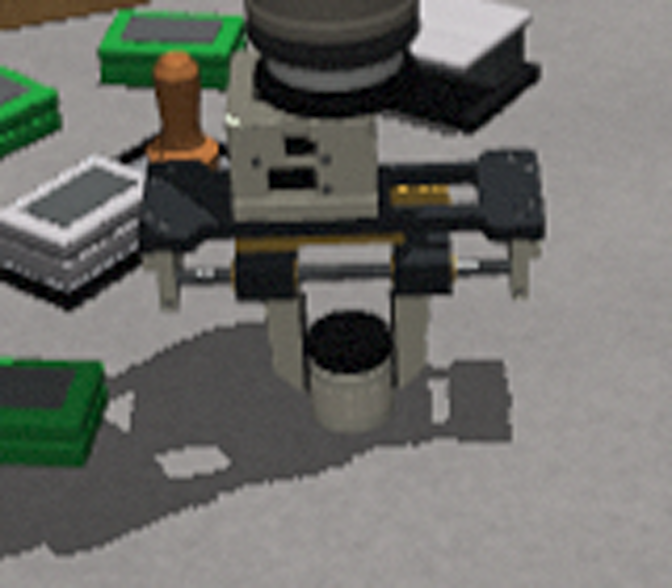

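Emit:
{"api": "servo_tool", "payload": {
  "plan": [
    [[0,0,-8],[0,0,0],0.25],
    [[0,0,-30],[0,0,0],0.25],
    [[-10,6,-60],[0,0,0],0.25],
    [[-40,22,-85],[0,0,0],0.25],
    [[-75,42,-95],[0,0,0],0.25],
    [[-112,62,-95],[0,0,0],0.25],
    [[-150,84,-95],[0,0,0],0.25],
    [[-188,105,-95],[0,0,0],0.25]
  ]
}}

```text
t: 35.55
tcp_pos: [457.3, -126.2, 105.4]
eef_rot: [0.001, 0.886, 0.464, 0.0]
force: [0.5, 1.2, -0.2]
grip_width: 0.45
```

Emit:
{"api": "servo_tool", "payload": {
  "plan": [
    [[-38,21,0],[0,0,0],0.25],
    [[-76,42,0],[0,0,0],0.25],
    [[-114,63,0],[0,0,0],0.25],
    [[-152,84,0],[0,0,0],0.25],
    [[-185,105,0],[0,0,0],0.25],
    [[-208,118,0],[0,0,0],0.25],
    [[-220,124,0],[0,0,0],0.25],
    [[-224,126,0],[0,0,0],0.25]
  ]
}}

```text
t: 36.35
tcp_pos: [433.0, -381.2, 104.8]
eef_rot: [0.0, 0.886, 0.463, 0.0]
force: [-0.3, 0.4, -0.6]
grip_width: 0.45
```

Emit:
{"api": "servo_tool", "payload": {
  "plan": [
    [[0,0,0],[0,0,0],0.25],
    [[0,0,0],[0,0,0],0.25]
  ]
}}

```text
t: 36.55
tcp_pos: [433.7, -379.1, 104.9]
eef_rot: [-0.0, 0.886, 0.464, 0.0]
force: [-0.5, 0.3, -1.7]
grip_width: 0.453
```

Run:
```python
from h import *
go(433,-381,12.8,-34.6)
c,o=snap("wrist","w25")
d,_=snap("side","s25"); cv2.imwrite("pics/s25c.png",cv2.resize(d["color"][300:470,340:540,::-1],None,fx=3.5,fy=3.5,interpolation=2))
```

```text
go (433, -381, 12.8) yaw -34.6 shift [-2.   0.6 92.1] rot [-0.01 -0.02 -0.1 ] | t 36.55 j6 -0.25 F [-0.5  0.3 -1.7] w 0.453 tcp [ 433.7 -379.1  104.9] yaw -34.7
```

View pics/w25.png

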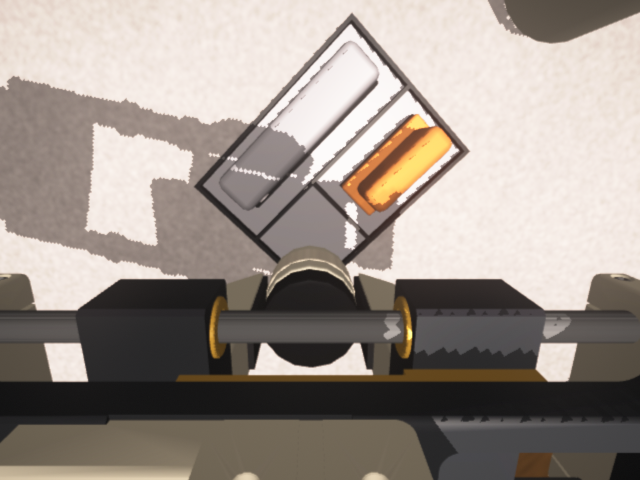

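View pics/s25c.png

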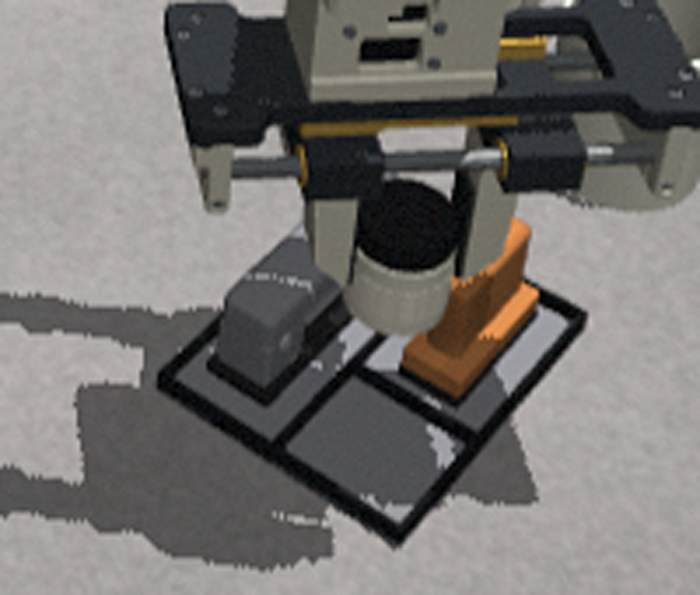

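Coming down part way first, then checking.

Emit:
{"api": "servo_tool", "payload": {
  "plan": [
    [[-2,1,20],[0,0,0],0.25],
    [[-2,1,45],[0,0,0],0.25],
    [[-2,1,62],[0,0,0],0.25],
    [[-2,1,72],[0,0,0],0.25],
    [[-2,1,75],[0,0,0],0.25],
    [[-2,1,75],[0,0,0],0.25]
  ]
}}

```text
t: 37.25
tcp_pos: [433.5, -382.6, 30.1]
eef_rot: [0.0, 0.886, 0.464, 0.0]
force: [-0.8, -0.5, -0.5]
grip_width: 0.452
```

Run:
```python
from h import *
go(433,-381,12.8,-34.6)
c,o=snap("wrist","w26")
d,_=snap("side","s26"); cv2.imwrite("pics/s26c.png",cv2.resize(d["color"][300:470,340:540,::-1],None,fx=3.5,fy=3.5,interpolation=2))
```

```text
go (433, -381, 12.8) yaw -34.6 shift [ 1.  -1.4 17.3] rot [ 0.05  0.01 -0.13] | t 37.25 j6 -0.25 F [-0.8 -0.5 -0.5] w 0.452 tcp [ 433.5 -382.6   30.1] yaw -34.7
```

View pics/w26.png

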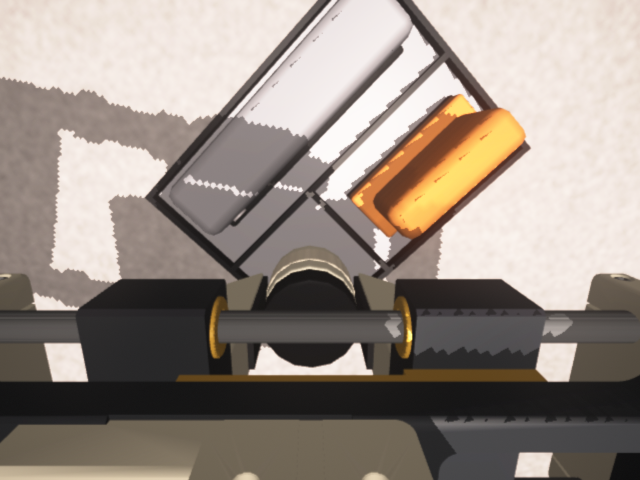

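View pics/s26c.png

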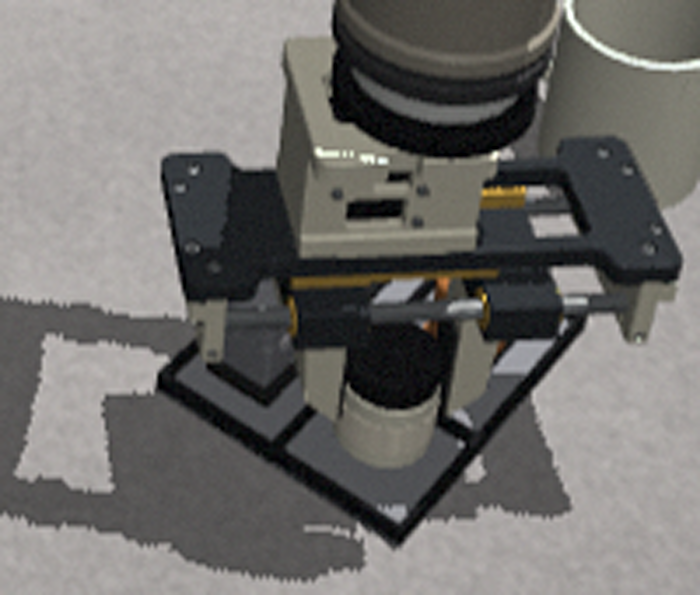

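Emit:
{"api": "servo_tool", "payload": {
  "plan": [
    [[1,-1,6],[0,0,0],0.25],
    [[1,-1,11],[0,0,0],0.25],
    [[1,-1,15],[0,0,0],0.25],
    [[1,-1,17],[0,0,0],0.25],
    [[1,-1,17],[0,0,0],0.25]
  ]
}}

```text
t: 37.85
tcp_pos: [432.9, -381.4, 12.8]
eef_rot: [0.0, 0.886, 0.464, 0.0]
force: [0.6, 1.1, -0.7]
grip_width: 0.447
```

Emit:
{"api": "servo_tool", "payload": {
  "plan": [
    [[0,0,0],[0,0,0],0.25],
    [[0,0,0],[0,0,0],0.6],
    [[0,0,0],[0,0,0],0.6],
    [[0,0,0],[0,0,0],0.6],
    [[0,0,0],[0,0,0],0.6],
    [[0,0,-15],[0,0,0],0.6],
    [[0,0,-50],[0,0,0],0.6],
    [[0,0,-95],[0,0,0],0.6]
  ]
}}

```text
t: 38.65
tcp_pos: [432.0, -380.3, 107.2]
eef_rot: [-0.002, 0.886, 0.464, -0.0]
force: [0.1, -0.7, 0.2]
grip_width: 0.602
```

Emit:
{"api": "servo_tool", "payload": {
  "plan": [
    [[0,0,-40],[0,0,0],0.6],
    [[0,0,-85],[0,0,0],1],
    [[10,0,-90],[0,0,0],1],
    [[50,0,-90],[0,0,0],1],
    [[90,0,-90],[0,0,0],1],
    [[135,0,-90],[0,0,0],1],
    [[180,0,-90],[0,0,0],1],
    [[180,0,-90],[0,0,0],1]
  ]
}}

```text
t: 39.45
tcp_pos: [537.8, -228.5, 197.3]
eef_rot: [-0.0, 0.885, 0.466, 0.001]
force: [-0.2, -0.5, 0.2]
grip_width: 0.998
```

Run:
```python
from h import *
go(433,-381,12.8,-34.6)
for n in("scene","side"):
    c,_=snap(n,"f_"+n)
    objw(c,None,(433,-380),35,40,70)
c,_=snap("side","f2"); cv2.imwrite("pics/f2c.png",cv2.resize(c["color"][280:470,320:560,::-1],None,fx=3,fy=3,interpolation=2))
P=cloud(c)
```

```text
go (433, -381, 12.8) yaw -34.6 shift [-185.3   -0.2  184.2] rot [ 0.   -0.1   0.17] | t 39.45 j6 0.07 F [-0.2 -0.5  0.2] w 0.998 tcp [ 537.8 -228.5  197.3] yaw -34.4
[146 209  17  14 177] rect (array([ 434.69354248, -380.49612427]), [41.28915023803711, 40.935001373291016], np.float32(101.83671)) z [37.  51.4 55.1]
 cast (array([ 442.6144104 , -375.33682251]), [67.91610717773438, 40.21833801269531], np.float32(29.987299)) circ ((442.39312744140625, -374.60491943359375), 34.415287017822266)
[435 399  29  28 645] rect (array([ 430.50466919, -383.46356201]), [40.897743225097656, 40.42884063720703], np.float32(42.76224)) z [37.5 48.4 50.5]
 cast (array([ 426.20993042, -386.17800903]), [51.689842224121094, 39.89331817626953], np.float32(41.01773)) circ ((426.75885009765625, -386.6880798339844), 25.96695899963379)
```

View pics/f2c.png

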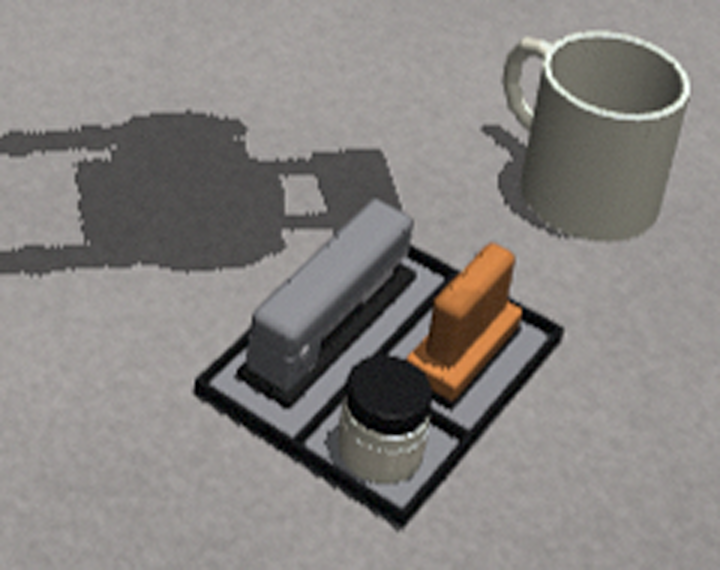

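View pics/f_scene.png

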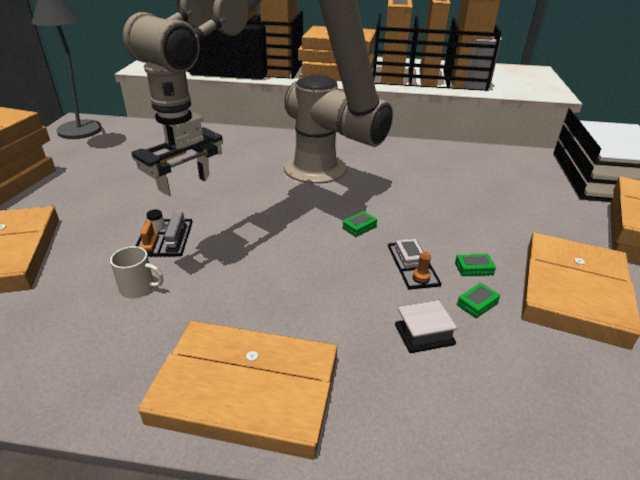

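The last pictures show all five parts upright in their own bays, with the mug, punch and green pads unmoved. The gripper is clear, so I'm handing in.

```bash
python3 -c "
from h import *
print(arm.hand_in())"
```

```text
the job is handed in; nothing more can be done
None
```

Both kits are made up and handed in at about 39.5 s of the 134 s allowed. I placed the parts in the order you gave: ink-pad case, round stamp, stapler, oblong stamp, glue pot.

**Final checks:** The last scene and side pictures show every part upright in its own bay. They also show the mug, hole punch and three green look-alikes unmoved, and nothing touching the gripper. Measured top heights were about 30.5 mm for the case, 81 for the round stamp, 53 for the stapler, 63 for the oblong stamp and 48–51 for the pot. All match the part standing flat on the 3 mm tray floor. The force readings I saw stayed under about 3 N.

**What failed or disagreed:**
- **Fingertips:** they sat about 7 mm behind the reported TCP, not 14 mm ahead as stated. My first grip on the ink pad therefore closed above the case without touching it. I corrected the offset from the wrist and scene depth and regripped.
- **Stapler:** it was first carried to 15 mm off target because I got a sign wrong. I corrected it before lowering.
- **Cameras:** the scene and side cameras disagreed by up to about 12 mm (worst on the two-bay tray), so I relied on the wrist camera, with about a 2 mm sideways correction. The glue pot was only checked in its bay by the scene and side cameras, which put its centre at (435, -380) and (431, -383), against a bay centre of (435, -379).

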